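# Press the lids onto pigment jars

### The arm

A 6-joint arm with a two-finger parallel gripper is mounted at the origin on the work surface. World frame = base frame: x ahead of the robot, y to its left, z up, the work surface at z = 0. Lengths are in mm, angles in rad, forces in N, time in s.
With the tool pointing down it reaches from about 350 to 875 mm from the base axis. Payload 4.2 kg.
Tool frame: the origin (TCP) lies midway between the tips of the shut fingers; the grasp point (between the pads) lies 19 mm behind it; z points along the fingers, y is the line along which they close (so a half turn about z gives the same grasp; the last joint's range is limited). The gripper opens to 85 mm and grips with 20 to 120 N. Pads are 22 mm wide; open, the fingers measure 114 mm over their backs; the gripper's body (76 mm by 85 mm) begins 54 mm behind the grasp point. The pads swing forward as they close: fully open they stand 13 mm farther back than shut.
Start: joints at [-1.02, 0.385, 0.008, 0, -1.194, -0.259], TCP at [179.814, -598.553, 231.312] pointing down, gripper open.
Joint ranges: [-3.14, 3.14], [-1.21, 2.06], [-1.07, 1.41], [-3.16, 2.05], [-2.99, -0.16], [-3.1, 3.1]. Speed limits (rad/s): [2.79, 2.79, 3.14, 3.14, 3.14, 3.14].

### API

Orientations are given as a 3x3 rotation matrix whose columns are the frame's x, y, z axes.
In Python, from station import * gives the robot as it stands.
- The arm moves only by the tool send_rows, never from a script. Its argument "targets" is a list of rows, each a list of 2 entries, a list of its own where there are three numbers: the shift along the tool's x, y, z in mm, then the turn about the tool's z in rad. In form: [[[tx, ty, tz], roll], ...]. A call has 1 to 8 rows; each row shifts and turns the commanded pose from where the row before left it, along the tool's axes as they then stand; what a row does not reach is not made up. A row lasts 1/12 s, in which the tool goes at most 41.7 mm and 7.16 degrees, less where a joint would pass 70% of its speed; a pose out of reach is approached as far as the arm can. A call with a gripper value outside its range is refused whole. "grip" is the closure in counts, from 0 (fully open) to 255 (shut), set as the call begins (left out, the last holds). The fingers move at their own pace and stop on an object; the grip force is fixed at half the most. Time passes only in rows, so rows that do not move let the fingers close. It gives the time, the measured TCP pose, the force, the opening and the grip force at its end, in the units of the state.
- read_state(): the state, without advancing time (a new reading comes with each control period).
- capture(name): name is "scene" or "top" or "wrist"; returns a dict with "color" (400x640x3 uint8, blue, green, red), "depth" (400x640 float32, mm along the optical axis (not along the pixel's ray), 0 where there is no reading), "fx", "fy", "cx", "cy" (pixels), "T" (4x4, takes a point from camera to world coordinates); the wrist camera has in their place "T_tool_cam" (4x4, takes a point from camera to tool coordinates, whose origin is the TCP and whose axes are the flange's). Camera axes: x right, y up, looking along -z (the intrinsics and any distortion apply to the point x, -y, -z); pixel columns grow to the right and rows downward; lengths in mm; the calibration is good to about 2 mm. A picture is of the moment at which its call begins: read the wrist's pose just before it.
- finish_job(): hands the job in; it is judged then, once.
The state is a dict: "clock": time; "joint_pos": joint angles; "qd": joint speeds; "joint_efforts": joint torques, N m; "position": TCP position; "eef_rot": TCP orientation; "contact_force": force on the tool from outside, world axes, zero at the start; "moment": the same for the moment, N m; "grip_width": finger opening in mm; "grasp_force": force on a finger pad.
Only numpy, scipy, OpenCV 4.12 (cv2) and the standard library are available. Lean on these libraries where they do the work, as an engineer would, in place of code of your own. Each camera call takes 0.05 s, during which the arm holds its last target. There are 200 camera calls.

### The job

Close all the pigment jars that wait on the grey mat with their black lids only half on: stand each one on a seat mark of the turntable, swing the table (black knob) half a turn to the far stop so that they sit under the press, and wind the crank (loose red grip sleeve) clockwise until every lid is fully home. Then wind the press all the way back up, swing the table back to the loading stop, and stand the closed jars upright in the wooden tray, leaving the other things on the bench where they are.

Things in the scene. Friction and masses are not known exactly. Their poses are not given: they have to be found in the camera images.
- jar_red_mid (a point): the red jar: upright red cylinder with a white paper band, 58 mm diameter, 70 mm tall to its shoulder, with a white neck and a black push-on lid (50 mm diameter, 16 mm thick) on top. This point lies on its axis 40 mm above its underside; z is the jar's axis, up when upright. Top of the lid 96 mm above the underside while raised, 86 mm when home. About 0.3 kg. Grasp it by the coloured part, from above, below the lid. May be absent
- lid_red (a joint): how far the red jar's lid is pushed down (m): 0 = raised (10 mm of white neck showing), 0.010 = fully home; a tight slide, about 8 N to move, stays where it is left
- jar_blue_mid (a point): the blue jar: upright blue cylinder with a white paper band, 58 mm diameter, 70 mm tall to its shoulder, with a white neck and a black push-on lid (50 mm diameter, 16 mm thick) on top. This point lies on its axis 40 mm above its underside; z is the jar's axis, up when upright. Top of the lid 96 mm above the underside while raised, 86 mm when home. About 0.3 kg. Grasp it by the coloured part, from above, below the lid. May be absent
- lid_blue (a joint): how far the blue jar's lid is pushed down (m): 0 = raised (10 mm of white neck showing), 0.010 = fully home; a tight slide, about 8 N to move, stays where it is left
- jar_yellow_mid (a point): the yellow jar: upright yellow cylinder with a white paper band, 58 mm diameter, 70 mm tall to its shoulder, with a white neck and a black push-on lid (50 mm diameter, 16 mm thick) on top. This point lies on its axis 40 mm above its underside; z is the jar's axis, up when upright. Top of the lid 96 mm above the underside while raised, 86 mm when home. About 0.3 kg. Grasp it by the coloured part, from above, below the lid. May be absent
- lid_yellow (a joint): how far the yellow jar's lid is pushed down (m): 0 = raised (10 mm of white neck showing), 0.010 = fully home; a tight slide, about 8 N to move, stays where it is left
- jar_green_mid (a point): the green jar: upright green cylinder with a white paper band, 58 mm diameter, 70 mm tall to its shoulder, with a white neck and a black push-on lid (50 mm diameter, 16 mm thick) on top. This point lies on its axis 40 mm above its underside; z is the jar's axis, up when upright. Top of the lid 96 mm above the underside while raised, 86 mm when home. About 0.3 kg. Grasp it by the coloured part, from above, below the lid. May be absent
- lid_green (a joint): how far the green jar's lid is pushed down (m): 0 = raised (10 mm of white neck showing), 0.010 = fully home; a tight slide, about 8 N to move, stays where it is left
- seat0 (a point): one of three pale round seat marks (58 mm, with a black rim) on top of the turntable, flush; this point is the mark's centre on the top surface, 45 mm above the bench. Turns with the turntable; the three marks are 105 mm from its centre and neighbours 92 mm apart
- seat1 (a point): one of three pale round seat marks (58 mm, with a black rim) on top of the turntable, flush; this point is the mark's centre on the top surface, 45 mm above the bench. Turns with the turntable; the three marks are 105 mm from its centre and neighbours 92 mm apart
- seat2 (a point): one of three pale round seat marks (58 mm, with a black rim) on top of the turntable, flush; this point is the mark's centre on the top surface, 45 mm above the bench. Turns with the turntable; the three marks are 105 mm from its centre and neighbours 92 mm apart
- turntable (a joint): turntable angle (rad), seen from above positive is counter-clockwise: 0 = loading stop (seats on the robot's side, black knob at the left), 3.1416 = press stop (seats under the press, knob at the right). Mechanical stop at each end and a spring detent that catches in the last 0.05 rad and gives way to about 5 N at the knob; friction holds it in between. It carries the knob round the robot's side
- table_knob_mid (a point): black upright knob of the turntable, 25 mm diameter, spins freely on its pin, 130 mm from the turntable's centre; from 53 to 135 mm above the bench; this point is 110 mm above the bench, on the pin's axis
- crank (a joint): angle of the press crank on top of the green press (rad), seen from above positive is clockwise: 0 = top stop (platen fully up), 12.6 (two turns) = bottom stop. Every rad lowers the steel platen by 1.8 mm; the platen's underside is 153.5 mm above the bench at 0; it meets raised lids at about 7 rad and has them home at 12.5. The platen is a plate 12 mm thick that spans 60 to 130 mm from the turntable axis towards the column and 100 mm to either side. Friction holds the crank
- crank_axis (a point): vertical axis of the crank, at the height of the middle of the sleeve (290 mm above the bench); 90 mm from the turntable's axis, on the side away from the robot
- crank_sleeve_mid (a point): red upright grip sleeve of the crank, 26 mm diameter, 62 mm tall, spins freely on its pin, 50 mm from the crank's axis; this point is its middle, 290 mm above the bench. It runs in a level circle round crank_axis; take it from above
- tray: open wooden tray, 190 by 220 mm (its x and y), 30 mm tall, wall 6 mm, inner floor 6 mm above the bench; origin at the centre of its underside; fixed. Destination of the closed jars
- press_foot (a point): foot of the green press, fixed, on the bench on the vertical axis of the round aluminium turntable (340 mm diameter, top 45 mm above the bench, with a 6 mm thick lip round its edge that stands 8 mm above the top), under the turntable's centre; x points from the turntable's centre to the press's column
- bottle: amber bottle with a red cap, 60 mm diameter, 170 mm tall; origin at its underside; a bystander, to be left alone
- big_jar: brown jar with a black lid, 80 mm diameter, 100 mm tall; origin at its underside; a bystander, to be left alone
- tape_roll: roll of masking tape, 96 mm diameter, 25 mm tall; origin at its underside; a bystander, to be left alone
- cup_purple: purple cup, 66 mm diameter, 55 mm tall; origin at its underside; a bystander, to be left alone
- cup_orange: orange cup, 66 mm diameter, 55 mm tall; origin at its underside; a bystander, to be left alone
- spatula: spatula, 160 mm long, lying; origin at its underside; a bystander, to be left alone

How it is judged (in metres and radians):
On the way, in this order (a step that is already met when the one before it is completed fails the run):
1. every jar stands upright and released on a seat mark of the turntable, the table on its loading side (value of joint turntable below 0.8 rad and (horizontal distance between jar_red_mid and seat0 below 0.02 m or horizontal distance between jar_red_mid and seat1 below 0.02 m or horizontal distance between jar_red_mid and seat2 below 0.02 m) and height (world z) of jar_red_mid between 0.078 and 0.092 m and angle between each of jar_red_mid, jar_blue_mid, jar_yellow_mid, jar_green_mid's own z axis and vertical below 0.15 rad and contact force between the fingers and jar_red below 0.2 N and (horizontal distance between jar_blue_mid and seat0 below 0.02 m or horizontal distance between jar_blue_mid and seat1 below 0.02 m or horizontal distance between jar_blue_mid and seat2 below 0.02 m) and height (world z) of jar_blue_mid between 0.078 and 0.092 m and contact force between the fingers and jar_blue below 0.2 N and (horizontal distance between jar_yellow_mid and seat0 below 0.02 m or horizontal distance between jar_yellow_mid and seat1 below 0.02 m or horizontal distance between jar_yellow_mid and seat2 below 0.02 m) and height (world z) of jar_yellow_mid between 0.078 and 0.092 m and contact force between the fingers and jar_yellow below 0.2 N and (horizontal distance between jar_green_mid and seat0 below 0.02 m or horizontal distance between jar_green_mid and seat1 below 0.02 m or horizontal distance between jar_green_mid and seat2 below 0.02 m) and height (world z) of jar_green_mid between 0.078 and 0.092 m and contact force between the fingers and jar_green below 0.2 N), for 0.2 s.
2. the turntable is at its press stop (value of joint turntable above 3.08 rad), for 0.2 s.
3. the crank has been wound down and every lid is fully home (value of joint crank above 11.5 rad and value of joint turntable above 3.08 rad and value of joint each of lid_red, lid_blue, lid_yellow, lid_green above 0.0085 m), for 0.2 s.
4. the press is wound back up (value of joint crank below 0.6 rad), for 0.2 s.
5. the turntable is back at its loading stop (value of joint turntable below 0.06 rad and value of joint crank below 0.6 rad), for 0.2 s.
At the end, for the whole second after the job is handed in: Every jar present stands upright (within 0.15 rad), at rest and released on the floor of the tray, its lid at least 8.5 of 10 mm down; the turntable is within 0.06 rad of its loading stop and the crank within 0.6 rad of its top stop (all of step 5 and value of joint each of lid_red, lid_blue, lid_yellow, lid_green above 0.0085 m and x of jar_red_mid in the frame of tray between -0.085 and 0.085 m and y of jar_red_mid in the frame of tray between -0.1 and 0.1 m and height (world z) of jar_red_mid between 0.038 and 0.054 m and angle between each of jar_red_mid, jar_blue_mid, jar_yellow_mid, jar_green_mid's own z axis and vertical below 0.15 rad and linear speed of each of jar_red, jar_blue, jar_yellow, jar_green below 0.03 m/s and contact force between the fingers and jar_red below 0.2 N and x of jar_blue_mid in the frame of tray between -0.085 and 0.085 m and y of jar_blue_mid in the frame of tray between -0.1 and 0.1 m and height (world z) of jar_blue_mid between 0.038 and 0.054 m and contact force between the fingers and jar_blue below 0.2 N and x of jar_yellow_mid in the frame of tray between -0.085 and 0.085 m and y of jar_yellow_mid in the frame of tray between -0.1 and 0.1 m and height (world z) of jar_yellow_mid between 0.038 and 0.054 m and contact force between the fingers and jar_yellow below 0.2 N and x of jar_green_mid in the frame of tray between -0.085 and 0.085 m and y of jar_green_mid in the frame of tray between -0.1 and 0.1 m and height (world z) of jar_green_mid between 0.038 and 0.054 m and contact force between the fingers and jar_green below 0.2 N); the robot touches nothing.
It fails at once if one of the bystanders is pushed more than 30 mm (distance of any of bottle, big_jar, tape_roll, cup_purple, cup_orange, spatula from where it was at the start of the episode above 0.03 m).
Of jar_red, jar_blue, jar_yellow, jar_green only 2 to 3 are there at a start; the rules pass over those that are not, and their reading is None.
At some moment in a run one of jar_red, jar_blue, jar_yellow, jar_green may be knocked a few centimetres aside while the robot is not near it.
It also fails if it takes over 210 s, if anything falls off the work surface, if the arm or the gripper's body presses on something with over 40 N, if the wrist force passes 120 N, or if a joint passes its speed limit or range.

## Working session

There is one attempt and no reset: what is moved stays moved. The work goes in short steps, Python scripts to look and compute and a tool call to move; the robot and the scene stay as the last step left them, time stands still between calls to the robot, and variables do not carry over. Pictures are saved under pics/ and viewed, at most 14 in all, crops included, and the job is handed in when it is done.

Besides the shell and the picture viewer there is one more tool, called by a JSON object that holds its "method" and its "body". send_rows: Moves the arm, as the interface text tells. Its arguments: {"type":"object","properties":{"targets":{"type":"array"},"grip":{"type":"number"}},"required":["targets"]}

```bash
mkdir -p pics; ls; cat > h.py <<'E'
from station import *
import numpy as np, cv2
def cloud(c):
    d=c["depth"]; v,u=np.mgrid[0:400,0:640]
    P=np.stack([(u-c["cx"])/c["fx"]*d,-(v-c["cy"])/c["fy"]*d,-d],-1)
    T=np.array(c["T"]); return P@T[:3,:3].T+T[:3,3]
E
python3 - <<'E'
from h import *
s=read_state(); print({k:np.round(v,3).tolist() for k,v in s.items()})
for n in("scene","top"):
    c=capture(n); cv2.imwrite(f"pics/{n}0.png",c["color"]); np.savez(f"{n}0.npz",P=cloud(c),color=c["color"]); print(n,c.keys(),np.round(c["T"],3))
E
```

```text
pics
{'clock': 0.0, 'joint_pos': [-1.02, 0.386, 0.007, -0.001, -1.194, -0.259], 'qd': [0.001, -0.0, 0.002, -0.0, -0.002, 0.001], 'joint_efforts': [-0.0, -39.229, 18.84, 4.186, -0.005, -0.0], 'position': [179.618, -598.005, 230.197], 'eef_rot': [[-0.958, -0.287, -0.001], [-0.287, 0.958, 0.002], [0.0, 0.002, -1.0]], 'contact_force': [0.117, 0.867, 0.07], 'moment': [0.041, 0.03, -0.014], 'grasp_force': 0.0, 'grip_width': 85.121}
scene dict_keys(['color', 'depth', 'fx', 'fy', 'cx', 'cy', 'T']) [[ 4.860000e-01 -6.980000e-01  5.260000e-01  1.241601e+03]
 [ 8.740000e-01  3.940000e-01 -2.860000e-01 -3.824470e+02]
 [-8.000000e-03  5.990000e-01  8.010000e-01  1.248496e+03]
 [ 0.000000e+00  0.000000e+00  0.000000e+00  1.000000e+00]]
top dict_keys(['color', 'depth', 'fx', 'fy', 'cx', 'cy', 'T']) [[ 3.000000e-02  9.940000e-01 -1.090000e-01  3.942210e+02]
 [-1.000000e+00  2.900000e-02 -7.000000e-03  5.029000e+00]
 [-4.000000e-03  1.090000e-01  9.940000e-01  1.622603e+03]
 [ 0.000000e+00  0.000000e+00  0.000000e+00  1.000000e+00]]
```

View pics/scene0.png

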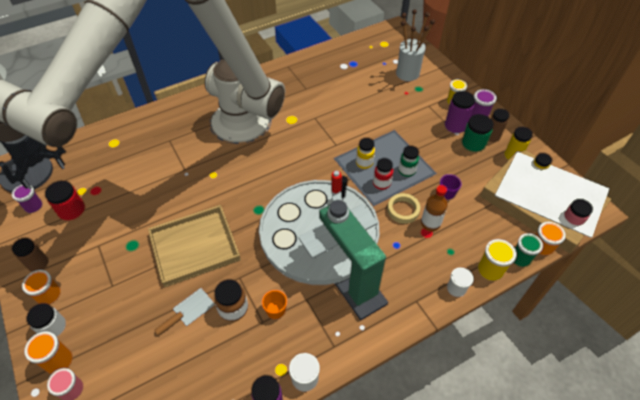

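View pics/top0.png

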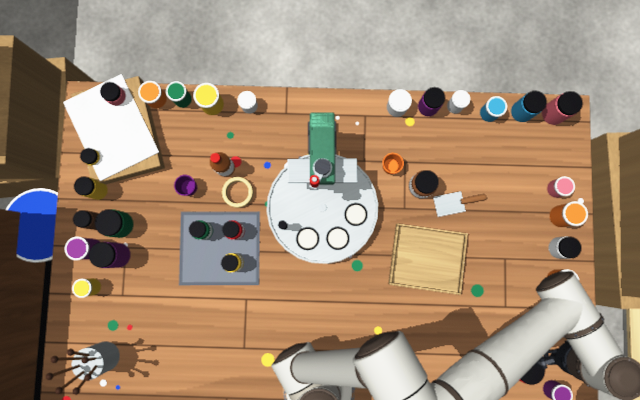

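The scene view shows yellow (365,150), red (383,172) and green (409,160) jars on the mat. In the top view the seats are at (308,238), (338,238) and (355,214), the knob at (283,225), the crank sleeve at (314,181) and the tray at (429,258). No blue jar is visible.

```bash
cat > loc.py <<'E'
from h import *
def locate(P,C,verbose=True):
    """jar lids (by height), knob, sleeve, seats, tray from top camera cloud"""
    z=P[...,2]; out={}
    def comps(m,minA):
        n,l,st,ce=cv2.connectedComponentsWithStats(m.astype(np.uint8))
        for i in range(1,n):
            if st[i,4]>=minA:
                q=P[l==i]; yield ce[i],st[i,4],q
    return comps
E
python3 - <<'E'
from loc import *
D=np.load("top0.npz");P=D["P"];C=D["color"];z=P[...,2]
comps=locate(P,C)
dark=C.max(2)<70
def show(name,m,a):
    for ce,A,q in comps(m,a):
        lo,hi=q[:,:2].min(0),q[:,:2].max(0)
        print(name,ce.round(0),A,"mid",((lo+hi)/2).round(0),"med",np.median(q,0).round(1),"ext",(hi-lo).round(0))
x,y=P[...,0],P[...,1]
show("jar",(z>85)&(z<105)&(x>300)&(x<800)&(y>150)&(y<600),40)
ctr=(abs(x-530)<250)&(abs(y)<230)
show("knob",(z>118)&(z<140)&ctr&(x<620),8)
show("high",(z>270)&ctr,15)
hsv=cv2.cvtColor(C,cv2.COLOR_BGR2HSV)
show("seat",(hsv[...,2]>225)&(hsv[...,1]<40)&(abs(z-45)<8)&ctr,60)
show("table",(z>38)&(z<60)&ctr,500)
show("trayrim",(abs(z-30)<7)&(y<-120)&(y>-450)&(x>250)&(x<620),30)
for n,u,v in [("bottle",218,160),("cupP",185,185),("tape",237,192),("cupO",393,163),("big",426,182),("spat",455,203)]: print(n,P[v,u].round())
m=(abs(z-30)<8)&(y<-120)&(y>-450)&(x>250)&(x<620)
print(cv2.minAreaRect(P[m][:,:2].astype(np.float32)))
E
```

```text
jar [197. 229.] 221 mid [475. 375.] med [474.3 374.5  96.4] ext [45. 51.]
jar [231. 229.] 224 mid [477. 275.] med [477.8 274.8  96. ] ext [47. 48.]
jar [230. 262.] 229 mid [379. 275.] med [378.9 273.7  96.3] ext [47. 51.]
knob [283. 224.] 63 mid [493. 119.] med [492.9 117.8 133.9] ext [23. 25.]
high [315. 180.] 103 mid [502.  22.] med [594.7  26.6 319.9] ext [215.  35.]
seat [318. 217.] 4579 mid [527.   3.] med [531.5  20.3  45.3] ext [280. 324.]
seat [355. 214.] 251 mid [538. -97.] med [536.6 -95.9  45.7] ext [53. 53.]
seat [307. 238.] 256 mid [458.  48.] med [457.9  48.9  46.5] ext [55. 52.]
seat [337. 238.] 252 mid [463. -44.] med [461.5 -42.5  46.3] ext [52. 52.]
table [323. 217.] 7489 mid [537.   6.] med [527.7   2.   45.9] ext [301. 340.]
trayrim [429. 259.] 536 mid [ 408. -326.] med [ 402.6 -330.1   29.3] ext [212. 237.]
bottle [669. 308. 171.]
cupP [616. 442.   9.]
tape [599. 277.   4.]
cupO [ 707. -216.    1.]
big [ 633. -301.  101.]
spat [ 585. -414.   -0.]
((467.53875732421875, -281.34881591796875), (323.8326721191406, 298.1560974121094), 83.62367248535156)
```

```bash
python3 -c "
import cv2
c=cv2.imread('pics/top0.png')[110:310,170:480];cv2.imwrite('pics/crop0.png',cv2.resize(c,None,fx=2.5,fy=2.5,interpolation=3))"
```

```text
(no output)
```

View pics/crop0.png

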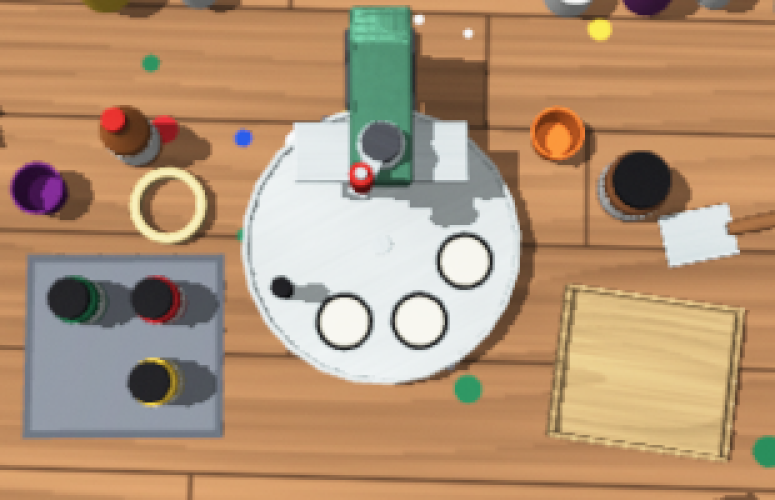

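Positions are good enough to start. First I square the tool so that tool x = -world x, y = world y and z points down. Then I go to the yellow jar.

{"method": "send_rows", "body": {"targets": [[[0, 0, 0], 0.097], [[0, 0, 0], 0.097], [[0, 0, 0], 0.097], [[-34, 36, 0], 0], [[-34, 36, 0], 0], [[-34, 36, 0], 0], [[-34, 36, 0], 0], [[-34, 36, 0], 0]], "grip": 45}}

```text
clock: 0.77
position: [323.4, -445.3, 230.9]
eef_rot: [[-1.0, -0.0, -0.001], [-0.0, 1.0, 0.001], [0.001, 0.001, -1.0]]
contact_force: [1.2, -0.1, -0.6]
grip_width: 70.1
grasp_force: 0.0
```

{"method": "send_rows", "body": {"targets": [[[-34, 36, 0], 0], [[-34, 36, 0], 0], [[-34, 36, 0], 0], [[0, 36, 0], 0], [[0, 36, 0], 0], [[0, 36, 0], 0], [[0, 36, 0], 0], [[0, 36, 0], 0]]}}

```text
clock: 1.43
position: [407.7, -174.4, 230.9]
eef_rot: [[-1.0, -0.0, -0.001], [-0.0, 1.0, 0.0], [0.001, 0.0, -1.0]]
contact_force: [0.3, -0.4, -0.3]
grip_width: 70.3
grasp_force: 0.0
```

{"method": "send_rows", "body": {"targets": [[[0, 36, 0], 0], [[0, 36, 0], 0], [[0, 36, 0], 0], [[0, 36, 0], 0], [[0, 36, 0], 0], [[0, 36, 0], 0], [[0, 36, 0], 0], [[0, 36, 0], 0]]}}

```text
clock: 2.1
position: [407.4, 113.6, 231.3]
eef_rot: [[-1.0, -0.001, -0.0], [-0.001, 1.0, 0.0], [0.0, 0.0, -1.0]]
contact_force: [0.7, -0.3, 0.3]
grip_width: 70.5
grasp_force: 0.0
```

{"method": "send_rows", "body": {"targets": [[[0, 36, 0], 0], [[0, 36, 0], 0], [[0, 36, 0], 0], [[0, 0, 0], 0], [[0, 0, 0], 0], [[0, 0, 0], 0]]}}

```text
clock: 2.6
position: [407.5, 219.7, 230.8]
eef_rot: [[-1.0, -0.001, -0.001], [-0.001, 1.0, -0.001], [0.001, -0.001, -1.0]]
contact_force: [0.3, -0.5, -0.1]
grip_width: 69.8
grasp_force: 0.0
```

```bash
cat > look.py <<'E'
from loc import *
def look():
    c=capture("top");P=cloud(c);C=c["color"];comps=locate(P,C);x,y,z=P[...,0],P[...,1],P[...,2]
    hsv=cv2.cvtColor(C,cv2.COLOR_BGR2HSV);ctr=(abs(x-530)<250)&(abs(y)<230)
    def show(n,m,a):
        for ce,A,q in comps(m,a):
            lo,hi=q[:,:2].min(0),q[:,:2].max(0)
            if max(hi-lo)<120: print(n,A,((lo+hi)/2).round(1),np.median(q,0).round(1),"ext",(hi-lo).round())
    mat=(x>300)&(x<800)&(y>170)&(y<600)
    show("jar",(z>82)&(z<105)&mat,40)
    show("onseat",(z>126)&(z<150)&ctr&(C.max(2)<80),20)
    show("seat",(hsv[...,2]>225)&(hsv[...,1]<40)&(abs(z-45)<8)&ctr,60)
    s=read_state();print("tcp",np.round(s["position"],1),s["clock"])
    return c,P
if __name__=="__main__": look()
E
python3 look.py
```

```text
jar 49 [668.2 308.1] [658.3 296.2  96.6] ext [42. 44.]
jar 212 [474.9 375. ] [475.9 375.2  96.5] ext [45. 49.]
jar 158 [481.5 275.4] [484.4 272.1  96. ] ext [38. 47.]
onseat 51 [491.6 119.1] [490.5 120.2 135.9] ext [21. 21.]
seat 252 [537.8 -97.1] [536.4 -97.1  46.2] ext [54. 53.]
seat 212 [464.3  48.1] [461.8  49.7  46.4] ext [44. 53.]
seat 242 [462.8 -43.7] [461.9 -44.7  46.3] ext [52. 53.]
tcp [407.7 219.1 231. ] 2.65
```

{"method": "send_rows", "body": {"targets": [[[14, 28, 0], 0], [[14.5, 27.5, 0], 0], [[0, 0, 36], 0], [[0, 0, 36], 0], [[0, 0, 36], 0], [[0, 0, 30], 0], [[0, 0, 30], 0], [[0, 0, 0], 0]]}}

```text
clock: 3.32
position: [377.0, 270.8, 58.7]
eef_rot: [[-1.0, 0.003, -0.008], [0.003, 1.0, -0.009], [0.008, -0.009, -1.0]]
contact_force: [-0.3, -0.4, 0.9]
grip_width: 69.9
grasp_force: 0.0
```

{"method": "send_rows", "body": {"targets": [[[0, 0, 15], 0], [[0, 0, 15], 0], [[0, 0, 0], 0]]}}

```text
clock: 3.57
position: [379.2, 273.9, 32.8]
eef_rot: [[-1.0, 0.001, -0.002], [0.001, 1.0, -0.002], [0.002, -0.002, -1.0]]
contact_force: [-0.2, -0.8, -0.6]
grip_width: 70.2
grasp_force: 0.0
```

{"method": "send_rows", "body": {"targets": [[[0, 0, 0], 0], [[0, 0, 0], 0], [[0, 0, 0], 0], [[0, 0, 0], 0], [[0, 0, 0], 0]], "grip": 255}}

```text
clock: 3.98
position: [380.2, 275.8, 34.9]
eef_rot: [[-1.0, -0.001, 0.002], [-0.001, 1.0, 0.001], [-0.002, 0.001, -1.0]]
contact_force: [0.2, -2.4, 7.7]
grip_width: 56.6
grasp_force: 64.7
```

{"method": "send_rows", "body": {"targets": [[[0, 0, -34], 0], [[0, 0, -34], 0], [[0, 0, -34], 0], [[0, 0, -34], 0], [[0, 0, -34], 0], [[-13, -31, 0], 0], [[-13, -31, 0], 0], [[-13, -31, 0], 0]]}}

```text
clock: 4.65
position: [418.1, 181.8, 203.9]
eef_rot: [[-1.0, -0.002, 0.0], [-0.002, 1.0, 0.002], [-0.0, 0.002, -1.0]]
contact_force: [2.0, -0.0, -4.5]
grip_width: 56.5
grasp_force: 66.5
```

{"method": "send_rows", "body": {"targets": [[[-13, -31, 0], 0], [[-13, -31, 0], 0], [[-13, -31, 0], 0], [[-13, -31, 0], 0], [[-13, -31, 0], 0], [[-13, -31, 0], 0], [[-13, -31, 0], 0], [[-13, -31, 0], 0]]}}

```text
clock: 5.32
position: [522.4, -66.9, 203.0]
eef_rot: [[-1.0, -0.0, -0.001], [-0.0, 1.0, 0.001], [0.001, 0.001, -1.0]]
contact_force: [1.1, 0.4, -3.1]
grip_width: 56.3
grasp_force: 66.5
```

{"method": "send_rows", "body": {"targets": [[[-13, -31, 0], 0], [[0, 0, 0], 0], [[0, 0, 0], 0], [[0, 0, 0], 0]]}}

```text
clock: 5.65
position: [534.9, -96.3, 202.7]
eef_rot: [[-1.0, 0.0, -0.002], [0.0, 1.0, 0.001], [0.002, 0.001, -1.0]]
contact_force: [-0.3, -0.1, -3.3]
grip_width: 56.8
grasp_force: 66.3
```

```bash
python3 look.py
```

```text
jar 45 [668.6 308.8] [655.  297.4  95.2] ext [42. 43.]
jar 228 [475.  376.2] [474.5 374.1  96. ] ext [45. 53.]
jar 223 [476.9 275.6] [477.3 274.7  95.6] ext [47. 49.]
seat 93 [645.  132.1] [638.6 127.2  45.5] ext [46. 37.]
seat 251 [462.6 -43.7] [461.6 -42.6  46.1] ext [52. 53.]
tcp [535.  -95.8 203. ] 5.7
```

{"method": "send_rows", "body": {"targets": [[[-2.5, -1, 30], 0], [[0, 0, 34], 0], [[0, 0, 34], 0], [[0, 0, 12], 0], [[0, 0, 9], 0], [[0, 0, 4], 0], [[0, 0, 0], 0], [[0, 0, 0], 0]]}}

```text
clock: 6.37
position: [539.4, -96.8, 81.6]
eef_rot: [[-1.0, -0.002, 0.003], [-0.002, 1.0, 0.0], [-0.003, 0.0, -1.0]]
contact_force: [-0.5, 0.6, -2.9]
grip_width: 56.5
grasp_force: 66.3
```

{"method": "send_rows", "body": {"targets": [[[0, 0, 0], 0], [[0, 0, 0], 0], [[0, 0, 0], 0]], "grip": 45}}

```text
clock: 6.62
position: [539.3, -97.4, 81.6]
eef_rot: [[-1.0, -0.001, 0.003], [-0.001, 1.0, 0.0], [-0.003, 0.0, -1.0]]
contact_force: [0.2, 0.1, -0.4]
grip_width: 70.3
grasp_force: 0.0
```

{"method": "send_rows", "body": {"targets": [[[0, 0, -20], 0], [[0, 0, -34], 0], [[0, 0, -34], 0], [[0, 0, -34], 0], [[8, 33, 0], 0], [[8, 33, 0], 0], [[8, 33, 0], 0], [[8, 33, 0], 0]]}}

```text
clock: 7.28
position: [506.0, 35.6, 203.4]
eef_rot: [[-1.0, 0.0, 0.002], [0.0, 1.0, 0.001], [-0.002, 0.001, -1.0]]
contact_force: [1.3, -0.4, -0.6]
grip_width: 70.6
grasp_force: 0.0
```

{"method": "send_rows", "body": {"targets": [[[8, 33, 0], 0], [[8, 33, 0], 0], [[8, 33, 0], 0], [[8, 33, 0], 0], [[0, 0, 0], 0], [[0, 0, 0], 0], [[0, 0, 0], 0]]}}

```text
clock: 7.87
position: [474.1, 166.5, 202.7]
eef_rot: [[-1.0, -0.001, 0.001], [-0.001, 1.0, 0.0], [-0.001, 0.0, -1.0]]
contact_force: [-0.2, -0.6, 0.0]
grip_width: 70.5
grasp_force: 0.0
```

```bash
python3 look.py
```

```text
jar 174 [476.2 375.3] [479.1 377.8  96.5] ext [42. 48.]
onseat 212 [536.9 -98. ] [536.6 -96.3 140.8] ext [47. 47.]
seat 142 [445.6 109.3] [441.9 101.3  45.1] ext [51. 60.]
tcp [474.2 166.  202.6] 7.9167
```

```bash
cat > sc.py <<'E'
from loc import *
c=capture("scene");P=cloud(c);x,y,z=P[...,0],P[...,1],P[...,2]
def show(n,m,a):
    for ce,A,q in locate(P,0)(m,a):
        lo,hi=q[:,:2].min(0),q[:,:2].max(0); print(n,A,((lo+hi)/2).round(1),np.median(q,0).round(1),(hi-lo).round())
show("mat",(z>91)&(z<102)&(x>320)&(x<560)&(y>200)&(y<480),15)
show("seat",(z>136)&(z<146)&(x>380)&(x<680)&(y>-180)&(y<180)&(c["color"].max(2)<80),15)
E
python3 sc.py
```

```text
mat 167 [476.8 374.6] [477.7 373.4  95.9] [51. 54.]
mat 169 [479.1 274. ] [480.3 275.1  96. ] [50. 52.]
seat 210 [538.3 -98.8] [540.8 -99.9 141.2] [50. 47.]
```

{"method": "send_rows", "body": {"targets": [[[-1, 36, 0], 0], [[-1, 36, 0], 0], [[-1.8, 37, 0], 0], [[0, 0, 36], 0], [[0, 0, 36], 0], [[0, 0, 36], 0], [[0, 0, 24], 0], [[0, 0, 0], 0]]}}

```text
clock: 8.63
position: [475.3, 271.7, 65.0]
eef_rot: [[-1.0, 0.002, -0.009], [0.002, 1.0, -0.008], [0.009, -0.008, -1.0]]
contact_force: [-0.2, -0.6, -0.6]
grip_width: 70.1
grasp_force: 0.0
```

{"method": "send_rows", "body": {"targets": [[[0, 0, 19], 0], [[0, 0, 18], 0], [[0, 0, 0], 0], [[0, 0, 0], 0]]}}

```text
clock: 8.97
position: [478.6, 275.2, 34.2]
eef_rot: [[-1.0, -0.0, 0.001], [-0.0, 1.0, -0.0], [-0.001, -0.0, -1.0]]
contact_force: [0.1, -0.7, 0.4]
grip_width: 70.4
grasp_force: 0.0
```

{"method": "send_rows", "body": {"targets": [[[0, 0, 0], 0], [[0, 0, 0], 0], [[0, 0, 0], 0], [[0, 0, 0], 0], [[0, 0, 0], 0]], "grip": 255}}

```text
clock: 9.38
position: [479.3, 276.5, 35.6]
eef_rot: [[-1.0, -0.002, 0.004], [-0.002, 1.0, 0.002], [-0.004, 0.002, -1.0]]
contact_force: [0.4, -1.3, 6.6]
grip_width: 56.9
grasp_force: 64.8
```

{"method": "send_rows", "body": {"targets": [[[0, 0, -34], 0], [[0, 0, -34], 0], [[0, 0, -34], 0], [[0, 0, -34], 0], [[0, 0, -34], 0], [[1.5, -35, 0], 0], [[1.5, -35, 0], 0], [[1.5, -35, 0], 0]]}}

```text
clock: 10.05
position: [472.0, 169.4, 203.3]
eef_rot: [[-1.0, -0.002, -0.001], [-0.002, 1.0, 0.001], [0.001, 0.001, -1.0]]
contact_force: [0.8, -0.7, -3.2]
grip_width: 56.4
grasp_force: 66.5
```

{"method": "send_rows", "body": {"targets": [[[2, -35, 0], 0], [[2, -35, 0], 0], [[2, -35, 0], 0], [[2, -35, 0], 0], [[2, -35, 0], 0], [[0, 0, 0], 0], [[0, 0, 0], 0], [[0, 0, 0], 0]]}}

```text
clock: 10.72
position: [463.0, -4.6, 203.1]
eef_rot: [[-1.0, 0.0, -0.001], [0.0, 1.0, 0.001], [0.001, 0.001, -1.0]]
contact_force: [-0.1, 0.4, -4.2]
grip_width: 56.7
grasp_force: 66.4
```

```bash
python3 look.py; python3 sc.py
```

```text
jar 40 [666.8 302.2] [658.5 294.5  93.5] ext [38. 30.]
jar 224 [474.9 375.4] [474.4 374.1  95.9] ext [45. 49.]
onseat 214 [536.6 -97.7] [536.7 -96.3 140.7] ext [46. 47.]
seat 118 [ 500.1 -114.1] [ 499.  -112.1   45.8] ext [32. 85.]
seat 145 [406.2  38.8] [403.9  29.6  46.2] ext [40. 72.]
tcp [463.2  -4.  203.1] 10.7667
mat 161 [477.1 375.4] [476.9 373.5  95.8] [50. 51.]
seat 220 [538.7 -99.2] [ 540.9 -100.1  140.9] [50. 48.]
```

{"method": "send_rows", "body": {"targets": [[[0.3, -20, 0], 0], [[0.3, -19.2, 10], 0], [[0, 0, 34], 0], [[0, 0, 34], 0], [[0, 0, 24], 0], [[0, 0, 14], 0], [[0, 0, 7], 0], [[0, 0, 0], 0]]}}

```text
clock: 11.48
position: [463.5, -43.0, 80.9]
eef_rot: [[-1.0, -0.004, -0.001], [-0.004, 1.0, -0.001], [0.001, -0.001, -1.0]]
contact_force: [0.4, 0.6, -3.4]
grip_width: 56.4
grasp_force: 66.7
```

{"method": "send_rows", "body": {"targets": [[[0, 0, 0], 0], [[0, 0, 0], 0]]}}

```text
clock: 11.65
position: [463.6, -42.8, 80.7]
eef_rot: [[-1.0, -0.002, 0.001], [-0.002, 1.0, 0.0], [-0.001, 0.0, -1.0]]
contact_force: [-0.2, -0.7, -3.5]
grip_width: 56.5
grasp_force: 66.6
```

{"method": "send_rows", "body": {"targets": [[[0, 0, 0], 0], [[0, 0, 0], 0], [[0, 0, 0], 0]], "grip": 45}}

```text
clock: 11.9
position: [463.7, -43.4, 80.9]
eef_rot: [[-1.0, -0.001, 0.002], [-0.001, 1.0, 0.0], [-0.002, 0.0, -1.0]]
contact_force: [-0.7, 0.1, 0.4]
grip_width: 69.9
grasp_force: 0.0
```

{"method": "send_rows", "body": {"targets": [[[0, 0, -20], 0], [[0, 0, -34], 0], [[0, 0, -34], 0], [[0, 0, -34], 0], [[0, 36, 0], 0], [[0, 36, 0], 0], [[0, 36, 0], 0], [[0, 36, 0], 0]]}}

```text
clock: 12.57
position: [462.8, 101.7, 203.3]
eef_rot: [[-1.0, 0.0, 0.002], [0.0, 1.0, 0.001], [-0.002, 0.001, -1.0]]
contact_force: [-0.4, 0.4, 0.5]
grip_width: 70.3
grasp_force: 0.0
```

{"method": "send_rows", "body": {"targets": [[[-2, 36, 0], 0], [[-2, 36, 0], 0], [[-2, 36, 0], 0], [[-2, 36, 0], 0], [[-2, 36, 0], 0], [[-2, 36, 0], 0], [[0, 0, 0], 0], [[0, 0, 0], 0]]}}

```text
clock: 13.23
position: [474.5, 318.0, 202.0]
eef_rot: [[-1.0, -0.003, -0.0], [-0.003, 1.0, -0.0], [0.0, -0.0, -1.0]]
contact_force: [-0.3, 0.4, -0.2]
grip_width: 70.6
grasp_force: 0.0
```

```bash
python3 look.py; python3 sc.py
```

```text
onseat 212 [538.1 -98. ] [538.7 -97.2 140.9] ext [44. 47.]
onseat 58 [488.7 117.6] [488.8 117.7 135.6] ext [21. 23.]
onseat 220 [462.7 -42. ] [462.1 -42.6 141.1] ext [46. 46.]
seat 130 [457.1  38.4] [452.9  34.6  46.1] ext [53. 39.]
tcp [474.4 316.7 202. ] 13.2833
mat 155 [476.8 374.8] [478.  373.5  95.8] [50. 48.]
seat 171 [466.2 -45.7] [466.1 -46.5 141.1] [47. 46.]
seat 220 [541.6 -99.3] [543.2 -99.5 141. ] [48. 47.]
```

{"method": "send_rows", "body": {"targets": [[[-1, 29, 0], 0], [[-1, 28.7, 0], 0], [[0, 0, 36], 0], [[0, 0, 36], 0], [[0, 0, 36], 0], [[0, 0, 24], 0], [[0, 0, 0], 0], [[0, 0, 19], 0]]}}

```text
clock: 14.0
position: [478.7, 374.4, 54.2]
eef_rot: [[-1.0, -0.001, 0.004], [-0.001, 1.0, 0.003], [-0.004, 0.003, -1.0]]
contact_force: [0.3, 0.9, 1.3]
grip_width: 70.5
grasp_force: 0.0
```

{"method": "send_rows", "body": {"targets": [[[0, 0, 17], 0], [[0, 0, 0], 0], [[0, 0, 0], 0]]}}

```text
clock: 14.25
position: [477.3, 373.6, 35.6]
eef_rot: [[-1.0, -0.0, 0.001], [-0.0, 1.0, 0.0], [-0.001, 0.0, -1.0]]
contact_force: [0.8, 0.3, 1.2]
grip_width: 70.5
grasp_force: 0.0
```

{"method": "send_rows", "body": {"targets": [[[0, 0, 0], 0], [[0, 0, 0], 0], [[0, 0, 0], 0], [[0, 0, 0], 0], [[0, 0, 0], 0]], "grip": 255}}

```text
clock: 14.67
position: [478.1, 375.4, 37.2]
eef_rot: [[-1.0, -0.002, 0.004], [-0.002, 1.0, 0.003], [-0.004, 0.003, -1.0]]
contact_force: [0.3, 0.3, 6.3]
grip_width: 56.4
grasp_force: 64.9
```

{"method": "send_rows", "body": {"targets": [[[0, 0, -34], 0], [[0, 0, -34], 0], [[0, 0, -34], 0], [[0, 0, -34], 0], [[0, 0, -34], 0], [[1.5, -35, 0], 0], [[1.5, -35, 0], 0], [[1.5, -35, 0], 0]]}}

```text
clock: 15.33
position: [470.9, 267.7, 204.4]
eef_rot: [[-1.0, -0.001, -0.001], [-0.001, 1.0, 0.0], [0.001, 0.0, -1.0]]
contact_force: [1.1, -1.4, -3.3]
grip_width: 56.8
grasp_force: 66.2
```

{"method": "send_rows", "body": {"targets": [[[2, -35, 0], 0], [[2, -35, 0], 0], [[0, 0, 0], 0], [[0, 0, 0], 0], [[0, 0, 0], 0]]}}

```text
clock: 15.75
position: [468.0, 198.8, 204.4]
eef_rot: [[-1.0, -0.0, -0.0], [-0.0, 1.0, 0.001], [0.0, 0.001, -1.0]]
contact_force: [-0.1, 0.3, -3.8]
grip_width: 56.5
grasp_force: 66.1
```

```bash
python3 look.py; python3 sc.py
```

```text
jar 46 [668.6 306.1] [659.8 294.6  93.7] ext [42. 40.]
onseat 213 [538.2 -97.7] [537.4 -97.5 141. ] ext [44. 47.]
onseat 55 [488.8 117.4] [487.4 117.7 135.3] ext [21. 23.]
onseat 225 [462.7 -42. ] [462.4 -42.2 141. ] ext [46. 46.]
seat 215 [ 582.5 -131.3] [ 587.4 -134.4   45.4] ext [59. 55.]
tcp [468.2 199.4 204.3] 15.8
seat 193 [462.5 -44.4] [464.6 -43.9 140.9] [50. 47.]
seat 212 [542.5 -98.7] [542.5 -99.5 141.5] [51. 47.]
```

{"method": "send_rows", "body": {"targets": [[[2, -34, 0], 0], [[2, -34, 0], 0], [[2, -34, 0], 0], [[2, -34, 0], 0], [[2, -16, 0], 0], [[0, 0, 34], 0], [[0, 0, 34], 0], [[0, 0, 24], 0]]}}

```text
clock: 16.52
position: [457.6, 47.2, 110.3]
eef_rot: [[-1.0, -0.0, -0.002], [-0.0, 1.0, 0.0], [0.002, 0.0, -1.0]]
contact_force: [-0.9, 0.2, -3.5]
grip_width: 56.9
grasp_force: 66.7
```

{"method": "send_rows", "body": {"targets": [[[0, 0, 12], 0], [[0, 0, 10], 0], [[0, 0, 8], 0], [[0, 0, 0], 0], [[0, 0, 0], 0]]}}

```text
clock: 16.93
position: [459.2, 48.0, 82.5]
eef_rot: [[-1.0, -0.002, 0.001], [-0.002, 1.0, 0.0], [-0.001, 0.0, -1.0]]
contact_force: [0.1, -0.3, -3.6]
grip_width: 56.7
grasp_force: 66.4
```

{"method": "send_rows", "body": {"targets": [[[0, 0, 0], 0], [[0, 0, 0], 0], [[0, 0, 0], 0]], "grip": 45}}

```text
clock: 17.18
position: [459.2, 47.6, 82.9]
eef_rot: [[-1.0, -0.001, 0.002], [-0.001, 1.0, 0.001], [-0.002, 0.001, -1.0]]
contact_force: [-0.1, 1.2, -0.1]
grip_width: 70.1
grasp_force: 0.5
```

{"method": "send_rows", "body": {"targets": [[[0, 0, -20], 0], [[0, 0, -34], 0], [[0, 0, -34], 0], [[0, 0, -34], 0], [[0, 35, 0], 0], [[0, 35, 0], 0], [[0, 35, 0], 0], [[0, 35, 0], 0]]}}

```text
clock: 17.85
position: [458.3, 188.4, 205.3]
eef_rot: [[-1.0, -0.0, 0.002], [-0.0, 1.0, 0.001], [-0.002, 0.001, -1.0]]
contact_force: [1.1, -0.2, -0.1]
grip_width: 70.3
grasp_force: 0.0
```

{"method": "send_rows", "body": {"targets": [[[0, 35, 0], 0], [[0, 35, 0], 0], [[0, 0, 0], 0], [[0, 0, 0], 0]]}}

```text
clock: 18.18
position: [458.1, 258.6, 204.3]
eef_rot: [[-1.0, -0.003, 0.0], [-0.003, 1.0, -0.0], [-0.0, -0.0, -1.0]]
contact_force: [-0.3, -0.2, -0.9]
grip_width: 70.5
grasp_force: 0.0
```

```bash
cat >> look.py <<'E'
    c,P=0,0
E
sed -i '$d' look.py; python3 - <<'E'
from look import *
c,P=look(); cv2.imwrite("pics/t1.png",cv2.resize(c["color"][100:300,180:480],None,fx=2.5,fy=2.5,interpolation=3))
x,y,z=P[...,0],P[...,1],P[...,2]
C=c["color"].astype(int); ctr=(abs(y)<150)&(x>520)&(x<900)
for n,m in [("sleeve",(C[...,2]>C[...,1]+60)&(z>250)&ctr),("green",(C[...,1]>C[...,2]+15)&(z>150)&ctr),("hub",(abs(C[...,1]-C[...,2])<15)&(z>255)&ctr),("platen",(abs(z-165)<6)&ctr)]:
    q=P[m]; print(n,len(q)); 
    if len(q)>5: print(np.median(q,0).round(1),((q.min(0)+q.max(0))/2).round(1),q.min(0).round(),q.max(0).round(),cv2.minAreaRect(q[:,:2].astype(np.float32)))
E
```

```text
jar 42 [668.7 308.7] [657.4 295.1  93.7] ext [43. 43.]
onseat 211 [538.3 -97.8] [537.4 -97.4 140.9] ext [44. 46.]
onseat 53 [488.8 117.9] [488.  117.8 136.2] ext [21. 23.]
onseat 232 [455.9  47.1] [455.2  47.  141. ] ext [49. 47.]
onseat 219 [463. -42.] [462.1 -42.4 140.9] ext [47. 46.]
tcp [458.  257.4 204.2] 18.2333
sleeve 71
[592.9  28.6 319.8] [597.3  28.9 298. ] [585.  18. 268.] [609.  39. 328.] ((597.2208251953125, 28.771074295043945), (21.090225219726562, 24.268571853637695), 89.12458038330078)
green 1425
[719.2  10.5 224.9] [702.3  11.6 208. ] [604. -25. 154.] [801.  48. 262.] ((702.3072509765625, 13.127756118774414), (197.60499572753906, 70.57239532470703), 1.5262595415115356)
hub 229
[638.7  11.6 259.5] [622.5  14.  293.7] [582. -12. 255.] [664.  40. 332.] ((625.2608032226562, 20.32633399963379), (41.38876724243164, 83.83995819091797), 57.34901428222656)
platen 1014
[648.9 -30.4 164.9] [649.2   8.5 165. ] [611. -91. 159.] [687. 108. 171.] ((649.4769287109375, 7.924247741699219), (70.65918731689453, 198.8509521484375), 2.02294659614563)
```

View pics/t1.png

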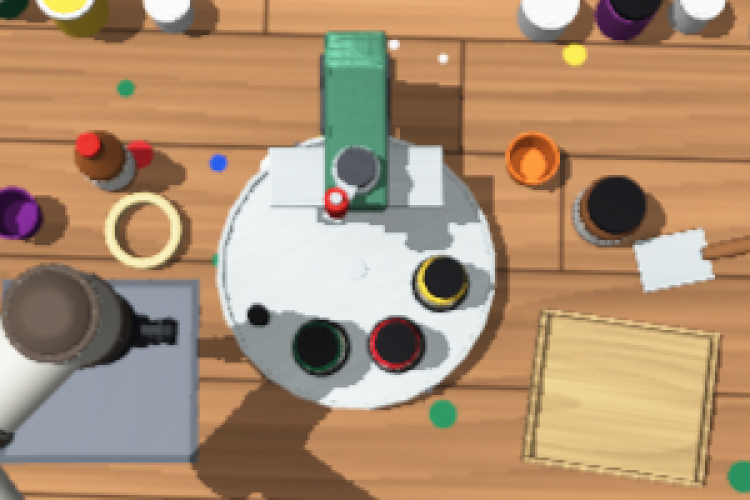

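{"method": "send_rows", "body": {"targets": [[[-7.8, -35, 0], 0], [[-7.8, -35, 0], 0], [[-7.8, -35, 0], 0], [[-7.6, -35, 0], 0], [[0, 0, 25], 0], [[0, 0, 0], 0], [[0, 0, 0], 0]], "grip": 115}}

```text
clock: 18.82
position: [488.5, 115.3, 178.9]
eef_rot: [[-1.0, 0.001, -0.002], [0.001, 1.0, -0.001], [0.002, -0.001, -1.0]]
contact_force: [2.0, -0.4, -0.1]
grip_width: 47.1
grasp_force: 0.0
```

```bash
python3 - <<'E'
from h import *
s=read_state();print(np.round(s["position"],1),s["grip_width"])
c=capture("wrist");cv2.imwrite("pics/w1.png",c["color"]);print(np.round(c["T_tool_cam"],3))
T=np.eye(4);T[:3,:3]=s["eef_rot"];T[:3,3]=s["position"]
c["T"]=T@np.array(c["T_tool_cam"]);P=cloud(c);z=P[...,2]
m=(z>128)&(z<140)&(c["color"].max(2)<90)&(abs(P[...,0]-489)<25)&(abs(P[...,1]-118)<25);q=P[m];print(len(q));
if len(q):print(((q.min(0)+q.max(0))/2).round(1),q.min(0).round(),q.max(0).round())
E
```

```text
[488.5 115.3 178.9] 47.07927863615167
[[-0.00000e+00  9.48000e-01  3.18000e-01  8.24990e+01]
 [ 1.00000e+00 -0.00000e+00  1.00000e-03  1.07100e+00]
 [ 1.00000e-03  3.18000e-01 -9.48000e-01 -1.42723e+02]
 [ 0.00000e+00  0.00000e+00  0.00000e+00  1.00000e+00]]
1332
[487.6 119.1 132.5] [475. 107. 128.] [500. 132. 137.]
```

View pics/w1.png

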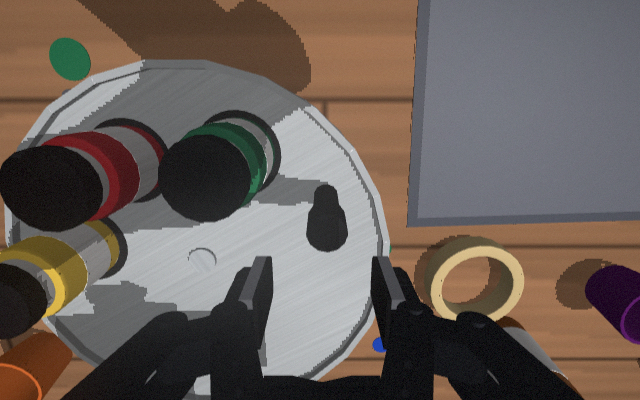

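The wrist view shows the knob at (326,222), roughly centred between the fingers, with the green jar clear of them to its left.

{"method": "send_rows", "body": {"targets": [[[0.5, 3.2, 14], 0], [[0, 0, 30], 0], [[0, 0, 25], 0], [[0, 0, 15], 0], [[0, 0, 0], 0], [[0, 0, 0], 0]]}}

```text
clock: 19.37
position: [489.2, 121.1, 95.9]
eef_rot: [[-1.0, -0.003, 0.0], [-0.003, 1.0, -0.0], [-0.0, -0.0, -1.0]]
contact_force: [0.4, -0.3, 0.7]
grip_width: 46.9
grasp_force: 0.0
```

{"method": "send_rows", "body": {"targets": [[[0, 0, 0], 0], [[0, 0, 0], 0], [[0, 0, 0], 0], [[0, 0, 0], 0]], "grip": 255}}

```text
clock: 19.7
position: [490.7, 120.0, 97.7]
eef_rot: [[-1.0, -0.002, 0.005], [-0.002, 1.0, 0.0], [-0.005, 0.0, -1.0]]
contact_force: [3.0, -4.8, 3.1]
grip_width: 23.6
grasp_force: 59.9
```

```bash
cat > arc.py <<'E'
import numpy as np,sys
def arc(c,r,a0,a1,n):
    """tool rows (tx=-dx, ty=dy), rounded cumulatively to 0.1"""
    a=np.linspace(a0,a1,n+1);p=np.round(np.c_[c[0]+r*np.cos(a),c[1]+r*np.sin(a)],1)
    d=np.diff(p,axis=0).round(1);R=[[[round(-x,1)+0.0,round(float(y),1),0],0] for x,y in d]
    for i in range(0,n,8): print(str([[[float(v) for v in r[0]],0] for r in R[i:i+8]]))
    print("end",p[-1])
E
python3 - <<'E'
from arc import *; from h import read_state
p=np.array(read_state()["position"][:2]);c=np.array([554.5,5]);d=p-c
a0=np.arctan2(d[1],d[0]);print(p,a0,np.hypot(*d))
arc(c,np.hypot(*d),a0,np.radians(272.3),24)
E
```

```text
[490.67205052 120.01363106] 2.0774395206740937 131.53760855475338
[[[12.4, -7.8, 0.0], 0], [[11.5, -9.1, 0.0], 0], [[10.3, -10.4, 0.0], 0], [[9.2, -11.5, 0.0], 0], [[7.8, -12.3, 0.0], 0], [[6.4, -13.2, 0.0], 0], [[4.9, -13.9, 0.0], 0], [[3.3, -14.2, 0.0], 0]]
[[[1.7, -14.6, 0.0], 0], [[0.1, -14.6, 0.0], 0], [[-1.6, -14.6, 0.0], 0], [[-3.1, -14.3, 0.0], 0], [[-4.8, -13.9, 0.0], 0], [[-6.2, -13.2, 0.0], 0], [[-7.7, -12.5, 0.0], 0], [[-9.0, -11.6, 0.0], 0]]
[[[-10.3, -10.4, 0.0], 0], [[-11.4, -9.3, 0.0], 0], [[-12.3, -7.9, 0.0], 0], [[-13.1, -6.6, 0.0], 0], [[-13.8, -5.0, 0.0], 0], [[-14.2, -3.4, 0.0], 0], [[-14.5, -1.9, 0.0], 0], [[-14.7, -0.2, 0.0], 0]]
end [ 559.8 -126.4]
```

```bash
python3 - <<'E'
from arc import *
c=np.array([554.5,5])
arc(c,131,2.0774,np.radians(272.3),40)
E
```

```text
[[[7.5, -4.5, 0.0], 0], [[7.2, -5.0, 0.0], 0], [[6.8, -5.4, 0.0], 0], [[6.5, -5.9, 0.0], 0], [[6.0, -6.4, 0.0], 0], [[5.7, -6.7, 0.0], 0], [[5.1, -7.1, 0.0], 0], [[4.7, -7.4, 0.0], 0]]
[[[4.1, -7.7, 0.0], 0], [[3.7, -7.9, 0.0], 0], [[3.1, -8.2, 0.0], 0], [[2.5, -8.4, 0.0], 0], [[2.0, -8.5, 0.0], 0], [[1.4, -8.7, 0.0], 0], [[0.9, -8.7, 0.0], 0], [[0.2, -8.8, 0.0], 0]]
[[[-0.3, -8.7, 0.0], 0], [[-1.0, -8.7, 0.0], 0], [[-1.5, -8.7, 0.0], 0], [[-2.1, -8.5, 0.0], 0], [[-2.6, -8.3, 0.0], 0], [[-3.2, -8.2, 0.0], 0], [[-3.7, -7.9, 0.0], 0], [[-4.3, -7.7, 0.0], 0]]
[[[-4.8, -7.3, 0.0], 0], [[-5.2, -7.0, 0.0], 0], [[-5.7, -6.7, 0.0], 0], [[-6.1, -6.2, 0.0], 0], [[-6.6, -5.9, 0.0], 0], [[-6.9, -5.4, 0.0], 0], [[-7.2, -4.9, 0.0], 0], [[-7.6, -4.4, 0.0], 0]]
[[[-7.8, -3.9, 0.0], 0], [[-8.1, -3.4, 0.0], 0], [[-8.3, -2.8, 0.0], 0], [[-8.5, -2.2, 0.0], 0], [[-8.6, -1.7, 0.0], 0], [[-8.7, -1.1, 0.0], 0], [[-8.7, -0.6, 0.0], 0], [[-8.8, 0.1, 0.0], 0]]
end [ 559.8 -125.9]
```

{"method": "send_rows", "body": {"targets": [[[7.5, -4.5, 0], 0], [[7.2, -5, 0], 0], [[6.8, -5.4, 0], 0], [[6.5, -5.9, 0], 0], [[6, -6.4, 0], 0], [[5.7, -6.7, 0], 0], [[5.1, -7.1, 0], 0], [[4.7, -7.4, 0], 0]]}}

```text
clock: 20.37
position: [441.4, 72.7, 97.6]
eef_rot: [[-1.0, -0.002, 0.007], [-0.002, 1.0, 0.003], [-0.007, 0.003, -1.0]]
contact_force: [2.5, -0.3, 6.0]
grip_width: 23.8
grasp_force: 60.8
```

{"method": "send_rows", "body": {"targets": [[[4.1, -7.7, 0], 0], [[3.7, -7.9, 0], 0], [[3.1, -8.2, 0], 0], [[2.5, -8.4, 0], 0], [[2, -8.5, 0], 0], [[1.4, -8.7, 0], 0], [[0.9, -8.7, 0], 0], [[0.2, -8.8, 0], 0]]}}

```text
clock: 21.03
position: [422.8, 5.4, 97.6]
eef_rot: [[-1.0, -0.002, 0.005], [-0.002, 1.0, 0.002], [-0.005, 0.002, -1.0]]
contact_force: [-1.5, 0.9, 11.2]
grip_width: 23.6
grasp_force: 61.6
```

{"method": "send_rows", "body": {"targets": [[[-0.3, -8.7, 0], 0], [[-1, -8.7, 0], 0], [[-1.5, -8.7, 0], 0], [[-2.1, -8.5, 0], 0], [[-2.6, -8.3, 0], 0], [[-3.2, -8.2, 0], 0], [[-3.7, -7.9, 0], 0], [[-4.3, -7.7, 0], 0]]}}

```text
clock: 21.7
position: [441.5, -61.7, 97.6]
eef_rot: [[-1.0, -0.002, 0.004], [-0.002, 1.0, 0.001], [-0.004, 0.001, -1.0]]
contact_force: [-0.9, 2.1, 10.6]
grip_width: 23.6
grasp_force: 61.6
```

{"method": "send_rows", "body": {"targets": [[[-4.8, -7.3, 0], 0], [[-5.2, -7, 0], 0], [[-5.7, -6.7, 0], 0], [[-6.1, -6.2, 0], 0], [[-6.6, -5.9, 0], 0], [[-6.9, -5.4, 0], 0], [[-7.2, -4.9, 0], 0], [[-7.6, -4.4, 0], 0]]}}

```text
clock: 22.37
position: [491.7, -109.3, 97.7]
eef_rot: [[-1.0, -0.001, 0.004], [-0.001, 1.0, 0.001], [-0.004, 0.001, -1.0]]
contact_force: [-1.3, 3.2, 9.5]
grip_width: 23.9
grasp_force: 61.4
```

Forces are small. I'll finish the arc and go a little past it, into the stop.

{"method": "send_rows", "body": {"targets": [[[-7.8, -3.9, 0], 0], [[-8.1, -3.4, 0], 0], [[-8.3, -2.8, 0], 0], [[-8.5, -2.2, 0], 0], [[-8.6, -1.7, 0], 0], [[-8.7, -1.1, 0], 0], [[-7, -0.4, 0], 0], [[-5, 0, 0], 0]]}}

```text
clock: 23.03
position: [550.4, -124.5, 97.6]
eef_rot: [[-1.0, -0.001, -0.004], [-0.001, 1.0, 0.001], [0.004, 0.001, -1.0]]
contact_force: [-5.9, 2.7, 12.8]
grip_width: 23.7
grasp_force: 62.1
```

{"method": "send_rows", "body": {"targets": [[[-3, 0, 0], 0], [[-2, 0, 0], 0], [[0, 0, 0], 0], [[0, 0, 0], 0]]}}

```text
clock: 23.37
position: [557.1, -124.5, 97.7]
eef_rot: [[-1.0, -0.001, 0.001], [-0.001, 1.0, 0.001], [-0.001, 0.001, -1.0]]
contact_force: [-3.2, 1.7, 8.6]
grip_width: 23.7
grasp_force: 61.5
```

```bash
python3 look.py; python3 sc.py
```

```text
jar 48 [671.7 308.1] [656.2 296.7  92.2] ext [48. 44.]
tcp [ 557.1 -124.5   97.7] 23.4167
seat 67 [623.2 -92.6] [625.5 -94.9 140.8] [45. 24.]
```

{"method": "send_rows", "body": {"targets": [[[-2, 0, 0], 0], [[-2, 0, 0], 0], [[0, 0, 0], 0]]}}

```text
clock: 23.72
position: [557.4, -124.5, 97.6]
eef_rot: [[-1.0, -0.001, -0.008], [-0.001, 1.0, 0.001], [0.008, 0.001, -1.0]]
contact_force: [-11.4, 3.3, 16.3]
grip_width: 23.4
grasp_force: 62.2
```

{"method": "send_rows", "body": {"targets": [[[-2, 0, 0], 0], [[-2, 0, 0], 0], [[0, 0, 0], 0]]}}

```text
clock: 23.97
position: [557.6, -124.5, 97.5]
eef_rot: [[-1.0, 0.0, -0.016], [0.0, 1.0, 0.001], [0.016, 0.001, -1.0]]
contact_force: [-19.0, 5.4, 23.1]
grip_width: 23.7
grasp_force: 62.9
```

```bash
python3 -c "
from h import *
c=capture('scene');cv2.imwrite('pics/s2.png',cv2.resize(c['color'][150:310,230:430],None,fx=3.5,fy=3.5,interpolation=3))"
```

```text
(no output)
```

View pics/s2.png

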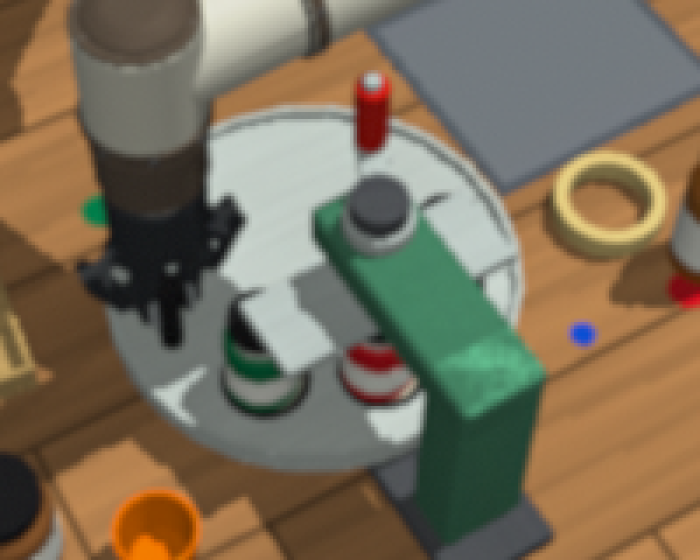

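The scene view shows the jars under the platen (green at (265,360), red at (380,370)) and the table against its stop. I relax the pull, release the knob, rise and go over the crank.

{"method": "send_rows", "body": {"targets": [[[4, 0, 0], 0], [[4, 0, 0], 0], [[0, 0, 0], 0]]}}

```text
clock: 24.27
position: [557.0, -124.5, 97.7]
eef_rot: [[-1.0, -0.001, 0.003], [-0.001, 1.0, 0.001], [-0.003, 0.001, -1.0]]
contact_force: [-1.4, 0.5, 8.2]
grip_width: 23.3
grasp_force: 61.1
```

{"method": "send_rows", "body": {"targets": [[[0, 0, 0], 0], [[0, 0, 0], 0], [[0, 0, 0], 0]], "grip": 115}}

```text
clock: 24.52
position: [556.8, -124.8, 95.2]
eef_rot: [[-1.0, -0.001, -0.001], [-0.001, 1.0, 0.0], [0.001, 0.0, -1.0]]
contact_force: [-0.4, -1.0, -0.7]
grip_width: 47.0
grasp_force: 0.0
```

{"method": "send_rows", "body": {"targets": [[[0, 0, -20], 0], [[0, 0, -33], 0], [[0, 0, -33], 0], [[0, 0, -33], 0], [[0, 0, -33], 0], [[0, 0, -33], 0], [[0, 0, -33], 0], [[0, 0, -33], 0]]}}

```text
clock: 25.18
position: [556.8, -124.9, 347.5]
eef_rot: [[-1.0, -0.001, -0.001], [-0.001, 1.0, 0.001], [0.001, 0.001, -1.0]]
contact_force: [0.6, 0.5, -0.1]
grip_width: 47.0
grasp_force: 0.0
```

{"method": "send_rows", "body": {"targets": [[[0, 0, -20], 0], [[-8, 30, 0], 0], [[-8, 30, 0], 0], [[-8, 30, 0], 0], [[-8, 30, 0], 0], [[-8, 30, 0], 0], [[0, 0, 0], 0], [[0, 0, 0], 0]]}}

```text
clock: 25.85
position: [597.3, 26.6, 365.1]
eef_rot: [[-1.0, -0.003, -0.002], [-0.003, 1.0, -0.0], [0.002, -0.0, -1.0]]
contact_force: [0.2, -0.7, -0.3]
grip_width: 47.0
grasp_force: 0.0
```

```bash
cat > wr.py <<'E'
from h import *
def wrist():
    s=read_state();c=capture("wrist");T=np.eye(4);T[:3,:3]=s["eef_rot"];T[:3,3]=s["position"]
    c["T"]=T@np.array(c["T_tool_cam"]);return s,c,cloud(c)
def bb(n,P,m):
    q=P[m];print(n,len(q),*( [((q.min(0)+q.max(0))/2).round(1),q.min(0).round(),q.max(0).round()] if len(q) else []))
E
python3 - <<'E'
from wr import *
s,c,P=wrist();C=c["color"].astype(int);print(np.round(s["position"],1),s["grip_width"]);cv2.imwrite("pics/w2.png",c["color"])
z=P[...,2];red=(C[...,2]>C[...,1]+60)
bb("sleeve",P,red&(z>250)&(abs(P[...,0]-600)<60));bb("sleevetop",P,(z>312)&(z<335)&(abs(P[...,0]-600)<60)&(abs(P[...,1]-20)<60))
E
python3 sc.py
```

```text
[597.3  26.6 365.1] 46.98450018511263
sleeve 869 [596.5  29.2 293.6] [584.  17. 264.] [609.  41. 323.]
sleevetop 1363 [596.2  28.8 320.5] [584.  16. 312.] [609.  41. 329.]
seat 69 [622.  -89.2] [623.3 -94.4 140.8] [45. 28.]
```

View pics/w2.png

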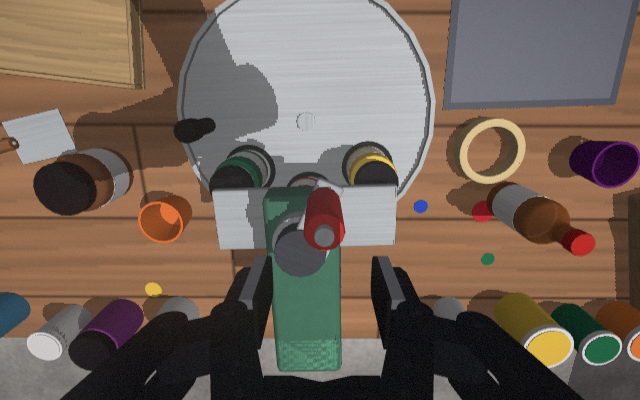

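The wrist view shows the red sleeve at (322,220), the hub disc at (300,252), and the green and yellow lids just under the platen edge.

```bash
python3 - <<'E'
from wr import *
s,c,P=wrist();C=c["color"].astype(int);z=P[...,2]
m=(C.max(2)<130)&(C.max(2)-C.min(2)<20)&(z>250)&(z<285)&(abs(P[...,0]-645)<45)&(abs(P[...,1]-8)<45)
bb("hub",P,m);print(np.median(P[m],0));print(cv2.minEnclosingCircle(P[m][:,:2].astype(np.float32)))
E
```

```text
hub 1765 [632.8   9.3 255.8] [602. -12. 250.] [664.  31. 261.]
[642.52310464   7.04320227 259.10549991]
((632.7906494140625, 11.326172828674316), 30.957422256469727)
```

{"method": "send_rows", "body": {"targets": [[[0.8, 2.4, 0], 0], [[0, 0, 30], 0], [[0, 0, 30], 0], [[0, 0, 22], 0], [[0, 0, 0], 0], [[0, 0, 0], 0]]}}

```text
clock: 26.5
position: [596.2, 26.5, 284.1]
eef_rot: [[-1.0, 0.0, -0.002], [0.0, 1.0, -0.001], [0.002, -0.001, -1.0]]
contact_force: [0.6, 0.6, 1.9]
grip_width: 46.7
grasp_force: 0.0
```

{"method": "send_rows", "body": {"targets": [[[0, 0, 0], 0], [[0, 0, 0], 0], [[0, 0, 0], 0], [[0, 0, 0], 0]], "grip": 255}}

```text
clock: 26.83
position: [597.5, 27.4, 287.0]
eef_rot: [[-1.0, -0.001, 0.005], [-0.001, 1.0, 0.0], [-0.005, 0.0, -1.0]]
contact_force: [-1.6, 0.5, 6.4]
grip_width: 24.3
grasp_force: 59.0
```

```bash
python3 - <<'E'
from arc import *
arc((643.2,8),50,2.744,2.744-12.6,42)
E
```

```text
[[[-7.8, 12.7, 0.0], 0], [[-11.2, 9.9, 0.0], 0], [[-13.6, 6.1, 0.0], 0], [[-14.8, 1.9, 0.0], 0], [[-14.8, -2.6, 0.0], 0], [[-13.2, -6.9, 0.0], 0], [[-10.7, -10.5, 0.0], 0], [[-7.1, -13.1, 0.0], 0]]
[[[-2.9, -14.7, 0.0], 0], [[1.6, -14.9, 0.0], 0], [[5.9, -13.7, 0.0], 0], [[9.7, -11.4, 0.0], 0], [[12.6, -8.0, 0.0], 0], [[14.5, -3.9, 0.0], 0], [[14.9, 0.6, 0.0], 0], [[14.1, 4.9, 0.0], 0]]
[[[12.0, 8.8, 0.0], 0], [[8.9, 12.1, 0.0], 0], [[4.9, 14.1, 0.0], 0], [[0.6, 14.9, 0.0], 0], [[-3.9, 14.4, 0.0], 0], [[-8.0, 12.7, 0.0], 0], [[-11.4, 9.7, 0.0], 0], [[-13.7, 5.9, 0.0], 0]]
[[[-14.9, 1.6, 0.0], 0], [[-14.6, -2.9, 0.0], 0], [[-13.2, -7.1, 0.0], 0], [[-10.5, -10.7, 0.0], 0], [[-6.8, -13.2, 0.0], 0], [[-2.7, -14.7, 0.0], 0], [[1.8, -14.9, 0.0], 0], [[6.2, -13.6, 0.0], 0]]
[[[9.9, -11.2, 0.0], 0], [[12.7, -7.8, 0.0], 0], [[14.5, -3.7, 0.0], 0], [[14.9, 0.8, 0.0], 0], [[14.1, 5.2, 0.0], 0], [[11.8, 9.0, 0.0], 0], [[8.7, 12.2, 0.0], 0], [[4.7, 14.2, 0.0], 0]]
[[[0.3, 14.9, 0.0], 0], [[-4.2, 14.4, 0.0], 0]]
end [597.8  28.9]
```

{"method": "send_rows", "body": {"targets": [[[-7.8, 12.7, 0], 0], [[-11.2, 9.9, 0], 0], [[-13.6, 6.1, 0], 0], [[-14.8, 1.9, 0], 0], [[-14.8, -2.6, 0], 0], [[-13.2, -6.9, 0], 0], [[-10.7, -10.5, 0], 0], [[-7.1, -13.1, 0], 0]]}}

```text
clock: 27.5
position: [690.9, 25.9, 287.0]
eef_rot: [[-1.0, -0.003, 0.003], [-0.003, 1.0, 0.001], [-0.003, 0.001, -1.0]]
contact_force: [-4.3, 3.0, 8.1]
grip_width: 24.7
grasp_force: 60.3
```

{"method": "send_rows", "body": {"targets": [[[-2.9, -14.7, 0], 0], [[1.6, -14.9, 0], 0], [[5.9, -13.7, 0], 0], [[9.7, -11.4, 0], 0], [[12.6, -8, 0], 0], [[14.5, -3.9, 0], 0], [[14.9, 0.6, 0], 0], [[14.1, 4.9, 0], 0]]}}

```text
clock: 28.17
position: [621.5, -36.5, 287.0]
eef_rot: [[-1.0, -0.0, 0.009], [-0.0, 1.0, 0.0], [-0.009, 0.0, -1.0]]
contact_force: [4.5, 3.3, 3.8]
grip_width: 24.7
grasp_force: 59.9
```

{"method": "send_rows", "body": {"targets": [[[12, 8.8, 0], 0], [[8.9, 12.1, 0], 0], [[4.9, 14.1, 0], 0], [[0.6, 14.9, 0], 0], [[-3.9, 14.4, 0], 0], [[-8, 12.7, 0], 0], [[-11.4, 9.7, 0], 0], [[-13.7, 5.9, 0], 0]]}}

```text
clock: 28.83
position: [629.3, 56.6, 286.9]
eef_rot: [[-1.0, -0.002, -0.0], [-0.002, 1.0, -0.002], [0.0, -0.002, -1.0]]
contact_force: [-3.0, -6.3, 8.1]
grip_width: 24.4
grasp_force: 60.3
```

{"method": "send_rows", "body": {"targets": [[[-14.9, 1.6, 0], 0], [[-14.6, -2.9, 0], 0], [[-13.2, -7.1, 0], 0], [[-10.5, -10.7, 0], 0], [[-6.8, -13.2, 0], 0], [[-2.7, -14.7, 0], 0], [[1.8, -14.9, 0], 0], [[6.2, -13.6, 0], 0]]}}

```text
clock: 29.5
position: [686.9, -17.2, 287.0]
eef_rot: [[-1.0, -0.003, 0.007], [-0.003, 1.0, 0.002], [-0.007, 0.002, -1.0]]
contact_force: [0.4, 5.7, 9.5]
grip_width: 24.8
grasp_force: 60.7
```

{"method": "send_rows", "body": {"targets": [[[9.9, -11.2, 0], 0], [[12.7, -7.8, 0], 0], [[14.5, -3.7, 0], 0], [[14.9, 0.8, 0], 0], [[14.1, 5.2, 0], 0], [[0, 0, 0], 0]]}}

```text
clock: 30.0
position: [617.9, -34.4, 287.0]
eef_rot: [[-1.0, -0.002, 0.004], [-0.002, 1.0, 0.001], [-0.004, 0.001, -1.0]]
contact_force: [-1.4, 1.6, 8.1]
grip_width: 24.3
grasp_force: 60.6
```

{"method": "send_rows", "body": {"targets": [[[11.8, 9, 0], 0], [[8.7, 12.2, 0], 0], [[4.7, 14.2, 0], 0], [[0.3, 14.9, 0], 0], [[-0.8, 5, 0], 0], [[0, 0, 0], 0]]}}

```text
clock: 30.5
position: [593.6, 10.1, 287.2]
eef_rot: [[-1.0, 0.001, -0.002], [0.001, 1.0, -0.019], [0.002, -0.019, -1.0]]
contact_force: [2.7, -31.5, 6.5]
grip_width: 24.7
grasp_force: 61.6
```

{"method": "send_rows", "body": {"targets": [[[-1, 3, 0], 0], [[-1.2, 3, 0], 0], [[-1.2, 3, 0], 0], [[0, 0, 0], 0], [[0, 0, 0], 0]]}}

```text
clock: 30.92
position: [593.7, 10.9, 287.2]
eef_rot: [[-1.0, 0.007, -0.012], [0.007, 1.0, -0.03], [0.012, -0.03, -0.999]]
contact_force: [-1.9, -51.3, 6.7]
grip_width: 24.6
grasp_force: 62.0
```

```bash
python3 - <<'E'
from h import *
c=capture("scene");P=cloud(c);z=P[...,2]
m=(P[...,0]>622)&(P[...,0]<678)&(P[...,1]>-85)&(P[...,1]<-40)&(z>120)
print(m.sum(),np.median(P[m],0),np.percentile(z[m],[10,90]))
from arc import arc
arc((643.2,8),50,3.084,3.084+12.3,41)
E
```

```text
324 [649.77594654 -62.64789693 143.30474028] [140.66295155 146.13937238]
[[[-1.4, -14.9, 0.0], 0], [[-5.7, -13.8, 0.0], 0], [[-9.5, -11.5, 0.0], 0], [[-12.5, -8.2, 0.0], 0], [[-14.4, -4.1, 0.0], 0], [[-14.9, 0.3, 0.0], 0], [[-14.2, 4.8, 0.0], 0], [[-12.2, 8.7, 0.0], 0]]
[[[-9.0, 11.9, 0.0], 0], [[-5.1, 14.0, 0.0], 0], [[-0.7, 14.9, 0.0], 0], [[3.7, 14.5, 0.0], 0], [[7.8, 12.7, 0.0], 0], [[11.2, 9.9, 0.0], 0], [[13.7, 6.1, 0.0], 0], [[14.8, 1.8, 0.0], 0]]
[[[14.7, -2.7, 0.0], 0], [[13.3, -6.9, 0.0], 0], [[10.6, -10.5, 0.0], 0], [[7.0, -13.2, 0.0], 0], [[2.9, -14.7, 0.0], 0], [[-1.7, -14.8, 0.0], 0], [[-5.9, -13.7, 0.0], 0], [[-9.7, -11.4, 0.0], 0]]
[[[-12.7, -7.9, 0.0], 0], [[-14.4, -3.9, 0.0], 0], [[-15.0, 0.6, 0.0], 0], [[-14.1, 4.9, 0.0], 0], [[-12.0, 9.0, 0.0], 0], [[-8.8, 12.0, 0.0], 0], [[-4.9, 14.1, 0.0], 0], [[-0.5, 15.0, 0.0], 0]]
[[[4.0, 14.4, 0.0], 0], [[8.0, 12.6, 0.0], 0], [[11.4, 9.6, 0.0], 0], [[13.8, 5.9, 0.0], 0], [[14.8, 1.5, 0.0], 0], [[14.7, -2.9, 0.0], 0], [[13.1, -7.1, 0.0], 0], [[10.5, -10.7, 0.0], 0]]
[[[6.8, -13.3, 0.0], 0]]
end [595.8  23.9]
```

The platen top is at 143 mm, which is the bottom stop, so the lids are home. I back off the load and wind up counter-clockwise.

{"method": "send_rows", "body": {"targets": [[[2.5, -9, 0], 0], [[2, -8.6, 0], 0], [[0, 0, 0], 0], [[-1.4, -14.9, 0], 0], [[-5.7, -13.8, 0], 0], [[-9.5, -11.5, 0], 0], [[-12.5, -8.2, 0], 0], [[-14.4, -4.1, 0], 0]]}}

```text
clock: 31.63
position: [636.3, -40.9, 287.1]
eef_rot: [[-1.0, -0.001, 0.001], [-0.001, 1.0, 0.002], [-0.001, 0.002, -1.0]]
contact_force: [-3.4, 6.0, 12.2]
grip_width: 24.6
grasp_force: 62.6
```

{"method": "send_rows", "body": {"targets": [[[-14.9, 0.3, 0], 0], [[-14.2, 4.8, 0], 0], [[-12.2, 8.7, 0], 0], [[-9, 11.9, 0], 0], [[-5.1, 14, 0], 0], [[-0.7, 14.9, 0], 0], [[3.7, 14.5, 0], 0], [[7.8, 12.7, 0], 0]]}}

```text
clock: 32.3
position: [682.8, 40.2, 287.1]
eef_rot: [[-1.0, -0.001, 0.006], [-0.001, 1.0, -0.002], [-0.006, -0.002, -1.0]]
contact_force: [0.7, -4.7, 8.9]
grip_width: 24.3
grasp_force: 62.3
```

{"method": "send_rows", "body": {"targets": [[[11.2, 9.9, 0], 0], [[13.7, 6.1, 0], 0], [[14.8, 1.8, 0], 0], [[14.7, -2.7, 0], 0], [[13.3, -6.9, 0], 0], [[10.6, -10.5, 0], 0], [[7, -13.2, 0], 0], [[2.9, -14.7, 0], 0]]}}

```text
clock: 32.97
position: [593.7, 12.2, 287.1]
eef_rot: [[-1.0, -0.003, 0.006], [-0.003, 1.0, 0.003], [-0.006, 0.003, -1.0]]
contact_force: [2.8, 3.6, 7.1]
grip_width: 24.3
grasp_force: 62.2
```

{"method": "send_rows", "body": {"targets": [[[-1.7, -14.8, 0], 0], [[-5.9, -13.7, 0], 0], [[-9.7, -11.4, 0], 0], [[-12.7, -7.9, 0], 0], [[-14.4, -3.9, 0], 0], [[-15, 0.6, 0], 0], [[-14.1, 4.9, 0], 0], [[-12, 9, 0], 0]]}}

```text
clock: 33.63
position: [678.3, -27.6, 287.1]
eef_rot: [[-1.0, -0.0, 0.0], [-0.0, 1.0, -0.001], [-0.0, -0.001, -1.0]]
contact_force: [-5.7, -0.1, 11.7]
grip_width: 24.8
grasp_force: 62.4
```

{"method": "send_rows", "body": {"targets": [[[-8.8, 12, 0], 0], [[-4.9, 14.1, 0], 0], [[-0.5, 15, 0], 0], [[4, 14.4, 0], 0], [[8, 12.6, 0], 0], [[11.4, 9.6, 0], 0], [[0, 0, 0], 0]]}}

```text
clock: 34.22
position: [668.2, 52.4, 287.1]
eef_rot: [[-1.0, -0.003, 0.002], [-0.003, 1.0, 0.0], [-0.002, 0.0, -1.0]]
contact_force: [-0.3, 0.8, 9.8]
grip_width: 24.9
grasp_force: 62.3
```

{"method": "send_rows", "body": {"targets": [[[13.8, 5.9, 0], 0], [[14.8, 1.5, 0], 0], [[14.7, -2.9, 0], 0], [[13.1, -7.1, 0], 0], [[10.5, -10.7, 0], 0], [[6.8, -13.3, 0], 0], [[2, -7, 0], 0], [[0, 0, 0], 0]]}}

```text
clock: 34.88
position: [594.3, 16.7, 287.1]
eef_rot: [[-1.0, -0.001, 0.005], [-0.001, 1.0, 0.001], [-0.005, 0.001, -1.0]]
contact_force: [0.8, -2.0, 9.3]
grip_width: 24.3
grasp_force: 62.1
```

{"method": "send_rows", "body": {"targets": [[[0.5, -4, 0], 0], [[0.3, -4, 0], 0], [[0, -2, 0], 0], [[0, 0, 0], 0], [[0, 0, 0], 0]]}}

```text
clock: 35.3
position: [593.7, 7.9, 287.1]
eef_rot: [[-1.0, -0.002, 0.005], [-0.002, 1.0, 0.001], [-0.005, 0.001, -1.0]]
contact_force: [-0.9, 2.1, 10.2]
grip_width: 24.3
grasp_force: 62.5
```

{"method": "send_rows", "body": {"targets": [[[0, -4, 0], 0], [[-0.3, -4, 0], 0], [[0, 0, 0], 0], [[0, 0, 0], 0]]}}

```text
clock: 35.63
position: [593.8, 6.3, 287.1]
eef_rot: [[-1.0, -0.004, 0.006], [-0.004, 1.0, 0.012], [-0.006, 0.012, -1.0]]
contact_force: [-5.3, 19.5, 14.2]
grip_width: 24.6
grasp_force: 63.2
```

```bash
python3 - <<'E'
from h import *
c=capture("scene");P=cloud(c);z=P[...,2]
m=(P[...,0]>622)&(P[...,0]<678)&(P[...,1]>-85)&(P[...,1]<-40)&(z>120)
print(m.sum(),np.median(P[m],0),np.percentile(z[m],[10,90]))
E
```

```text
335 [650.21034361 -62.37864507 165.99920361] [163.27621669 168.6279538 ]
```

{"method": "send_rows", "body": {"targets": [[[0, 3.5, 0], 0], [[0, 2, 0], 0], [[0, 0, 0], 0]]}}

```text
clock: 35.93
position: [593.8, 7.0, 287.1]
eef_rot: [[-1.0, -0.003, 0.004], [-0.003, 1.0, 0.002], [-0.004, 0.002, -1.0]]
contact_force: [-1.5, 4.6, 10.7]
grip_width: 24.5
grasp_force: 62.8
```

{"method": "send_rows", "body": {"targets": [[[0, 0, 0], 0], [[0, 0, 0], 0], [[0, 0, 0], 0]], "grip": 115}}

```text
clock: 36.18
position: [592.1, 4.9, 283.0]
eef_rot: [[-1.0, -0.001, -0.003], [-0.001, 1.0, -0.0], [0.003, -0.0, -1.0]]
contact_force: [0.2, 0.1, 0.4]
grip_width: 47.0
grasp_force: 0.0
```

{"method": "send_rows", "body": {"targets": [[[0, 0, -30], 0], [[0, 0, -30], 0], [[0, 0, -20], 0], [[7, -26, 0], 0], [[7, -26, 0], 0], [[7, -26, 0], 0], [[7, -26, 0], 0], [[7, -26, 0], 0]]}}

```text
clock: 36.85
position: [557.0, -126.6, 363.2]
eef_rot: [[-1.0, -0.001, -0.003], [-0.001, 1.0, 0.0], [0.003, 0.0, -1.0]]
contact_force: [0.3, -1.0, 0.7]
grip_width: 46.9
grasp_force: 0.0
```

{"method": "send_rows", "body": {"targets": [[[0, 0, 0], 0], [[0, 0, 0], 0], [[0, 0, 33], 0], [[0, 0, 33], 0], [[0, 0, 33], 0], [[0, 0, 33], 0], [[0, 0, 0], 0], [[0, 0, 0], 0]]}}

```text
clock: 37.52
position: [557.3, -125.1, 230.9]
eef_rot: [[-1.0, -0.002, -0.005], [-0.002, 1.0, -0.001], [0.005, -0.001, -1.0]]
contact_force: [0.2, 0.1, 0.9]
grip_width: 46.8
grasp_force: 0.0
```

```bash
python3 - <<'E'
from wr import *
s,c,P=wrist();C=c["color"];print(np.round(s["position"],1));z=P[...,2]
m=(z>128)&(z<140)&(C.max(2)<90)&(abs(P[...,0]-557)<25)&(abs(P[...,1]+125)<30);bb("knob",P,m)
cv2.imwrite("pics/w3.png",C)
E
```

```text
[ 557.3 -125.1  230.9]
knob 887 [ 556.6 -123.6  132.8] [ 544. -136.  128.] [ 569. -111.  137.]
```

View pics/w3.png

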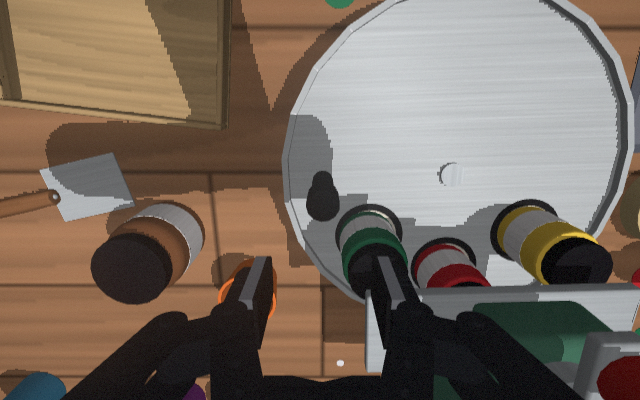

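The wrist view shows the knob at (322,200) and all three lids fully home, with no white neck visible. I grip the knob and swing back.

{"method": "send_rows", "body": {"targets": [[[0.5, 1.2, 34], 0], [[0, 0, 34], 0], [[0, 0, 34], 0], [[0, 0, 22], 0], [[0, 0, 12], 0], [[0, 0, 0], 0], [[0, 0, 0], 0]]}}

```text
clock: 38.15
position: [559.3, -124.3, 98.3]
eef_rot: [[-1.0, -0.002, 0.003], [-0.002, 1.0, -0.001], [-0.003, -0.001, -1.0]]
contact_force: [0.3, -0.4, 0.3]
grip_width: 46.9
grasp_force: 0.0
```

{"method": "send_rows", "body": {"targets": [[[0, 0, 0], 0], [[0, 0, 0], 0], [[0, 0, 0], 0], [[0, 0, 0], 0]], "grip": 255}}

```text
clock: 38.48
position: [559.2, -124.4, 99.0]
eef_rot: [[-1.0, -0.002, 0.005], [-0.002, 1.0, -0.0], [-0.005, -0.0, -1.0]]
contact_force: [-0.5, 1.1, 6.6]
grip_width: 23.6
grasp_force: 58.5
```

```bash
python3 - <<'E'
from arc import *; from h import read_state
p=np.array(read_state()["position"][:2]);c=np.array([554.5,5.2]);d=p-c
a0=np.arctan2(d[1],d[0])+2*np.pi;print(p,a0,np.hypot(*d))
arc(c,130,a0,a0-np.pi,48)
E
```

```text
[ 559.19156433 -124.4455531 ] 4.748560818835328 129.7304136110091
[[[8.5, 0.0, 0.0], 0], [[8.5, 0.5, 0.0], 0], [[8.4, 1.1, 0.0], 0], [[8.4, 1.6, 0.0], 0], [[8.2, 2.2, 0.0], 0], [[8.1, 2.7, 0.0], 0], [[7.8, 3.2, 0.0], 0], [[7.7, 3.7, 0.0], 0]]
[[[7.4, 4.3, 0.0], 0], [[7.1, 4.7, 0.0], 0], [[6.7, 5.1, 0.0], 0], [[6.4, 5.6, 0.0], 0], [[6.1, 6.0, 0.0], 0], [[5.6, 6.4, 0.0], 0], [[5.2, 6.7, 0.0], 0], [[4.8, 7.1, 0.0], 0]]
[[[4.2, 7.3, 0.0], 0], [[3.8, 7.6, 0.0], 0], [[3.3, 7.9, 0.0], 0], [[2.8, 8.0, 0.0], 0], [[2.2, 8.2, 0.0], 0], [[1.7, 8.4, 0.0], 0], [[1.1, 8.4, 0.0], 0], [[0.6, 8.5, 0.0], 0]]
[[[0.0, 8.5, 0.0], 0], [[-0.5, 8.5, 0.0], 0], [[-1.1, 8.4, 0.0], 0], [[-1.6, 8.4, 0.0], 0], [[-2.2, 8.2, 0.0], 0], [[-2.7, 8.1, 0.0], 0], [[-3.2, 7.8, 0.0], 0], [[-3.7, 7.7, 0.0], 0]]
[[[-4.3, 7.4, 0.0], 0], [[-4.7, 7.1, 0.0], 0], [[-5.1, 6.7, 0.0], 0], [[-5.6, 6.4, 0.0], 0], [[-6.0, 6.1, 0.0], 0], [[-6.4, 5.6, 0.0], 0], [[-6.7, 5.2, 0.0], 0], [[-7.1, 4.8, 0.0], 0]]
[[[-7.3, 4.2, 0.0], 0], [[-7.6, 3.8, 0.0], 0], [[-7.9, 3.3, 0.0], 0], [[-8.0, 2.8, 0.0], 0], [[-8.2, 2.2, 0.0], 0], [[-8.4, 1.7, 0.0], 0], [[-8.4, 1.1, 0.0], 0], [[-8.5, 0.6, 0.0], 0]]
end [549.8 135.1]
```

{"method": "send_rows", "body": {"targets": [[[8.5, 0, 0], 0], [[8.5, 0.5, 0], 0], [[8.4, 1.1, 0], 0], [[8.4, 1.6, 0], 0], [[8.2, 2.2, 0], 0], [[8.1, 2.7, 0], 0], [[7.8, 3.2, 0], 0], [[7.7, 3.7, 0], 0]]}}

```text
clock: 39.15
position: [494.2, -109.5, 98.9]
eef_rot: [[-1.0, -0.002, 0.007], [-0.002, 1.0, -0.001], [-0.007, -0.001, -1.0]]
contact_force: [1.5, 0.0, 6.8]
grip_width: 23.6
grasp_force: 61.2
```

{"method": "send_rows", "body": {"targets": [[[7.4, 4.3, 0], 0], [[7.1, 4.7, 0], 0], [[6.7, 5.1, 0], 0], [[6.4, 5.6, 0], 0], [[6.1, 6, 0], 0], [[5.6, 6.4, 0], 0], [[5.2, 6.7, 0], 0], [[4.8, 7.1, 0], 0]]}}

```text
clock: 39.82
position: [444.7, -63.4, 98.9]
eef_rot: [[-1.0, -0.002, 0.007], [-0.002, 1.0, -0.0], [-0.007, -0.0, -1.0]]
contact_force: [1.0, -0.8, 8.2]
grip_width: 23.7
grasp_force: 61.3
```

{"method": "send_rows", "body": {"targets": [[[4.2, 7.3, 0], 0], [[3.8, 7.6, 0], 0], [[3.3, 7.9, 0], 0], [[2.8, 8, 0], 0], [[2.2, 8.2, 0], 0], [[1.7, 8.4, 0], 0], [[1.1, 8.4, 0], 0], [[0.6, 8.5, 0], 0]]}}

```text
clock: 40.48
position: [424.9, 1.3, 98.9]
eef_rot: [[-1.0, -0.003, 0.006], [-0.003, 1.0, 0.001], [-0.006, 0.001, -1.0]]
contact_force: [1.8, -2.2, 10.6]
grip_width: 23.6
grasp_force: 61.4
```

{"method": "send_rows", "body": {"targets": [[[0, 8.5, 0], 0], [[-0.5, 8.5, 0], 0], [[-1.1, 8.4, 0], 0], [[-1.6, 8.4, 0], 0], [[-2.2, 8.2, 0], 0], [[-2.7, 8.1, 0], 0], [[-3.2, 7.8, 0], 0], [[-3.7, 7.7, 0], 0]]}}

```text
clock: 41.15
position: [440.2, 67.0, 98.9]
eef_rot: [[-1.0, -0.003, 0.006], [-0.003, 1.0, 0.001], [-0.006, 0.001, -1.0]]
contact_force: [3.6, -4.0, 7.8]
grip_width: 23.7
grasp_force: 61.2
```

{"method": "send_rows", "body": {"targets": [[[-4.3, 7.4, 0], 0], [[-4.7, 7.1, 0], 0], [[-5.1, 6.7, 0], 0], [[-5.6, 6.4, 0], 0], [[-6, 6.1, 0], 0], [[-6.4, 5.6, 0], 0], [[-6.7, 5.2, 0], 0], [[-7.1, 4.8, 0], 0]]}}

```text
clock: 41.82
position: [485.2, 115.5, 98.9]
eef_rot: [[-1.0, -0.002, 0.004], [-0.002, 1.0, -0.0], [-0.004, -0.0, -1.0]]
contact_force: [0.2, -4.2, 9.6]
grip_width: 23.5
grasp_force: 61.2
```

{"method": "send_rows", "body": {"targets": [[[-7.3, 4.2, 0], 0], [[-7.6, 3.8, 0], 0], [[-7.9, 3.3, 0], 0], [[-8, 2.8, 0], 0], [[-8.2, 2.2, 0], 0], [[-8.4, 1.7, 0], 0], [[-7, 0.8, 0], 0], [[-5, 0.2, 0], 0]]}}

```text
clock: 42.48
position: [541.5, 134.7, 98.8]
eef_rot: [[-1.0, -0.0, -0.003], [-0.0, 1.0, -0.0], [0.003, -0.0, -1.0]]
contact_force: [-10.2, 3.8, 14.5]
grip_width: 23.5
grasp_force: 62.4
```

{"method": "send_rows", "body": {"targets": [[[-3, 0, 0], 0], [[-2, 0, 0], 0], [[-2, 0, 0], 0], [[0, 0, 0], 0]]}}

```text
clock: 42.82
position: [550.7, 135.4, 98.9]
eef_rot: [[-1.0, -0.002, 0.003], [-0.001, 1.0, 0.001], [-0.003, 0.001, -1.0]]
contact_force: [-1.9, 1.4, 8.9]
grip_width: 23.7
grasp_force: 61.3
```

Now push until the stop resists.

{"method": "send_rows", "body": {"targets": [[[-3, 0, 0], 0], [[-3, 0, 0], 0], [[0, 0, 0], 0], [[0, 0, 0], 0]]}}

```text
clock: 43.15
position: [551.2, 135.2, 98.8]
eef_rot: [[-1.0, -0.0, -0.008], [-0.0, 1.0, -0.0], [0.008, -0.0, -1.0]]
contact_force: [-17.9, 5.7, 19.7]
grip_width: 23.9
grasp_force: 62.9
```

{"method": "send_rows", "body": {"targets": [[[-2, 0, 0], 0], [[0, 0, 0], 0], [[0, 0, 0], 0]]}}

```text
clock: 43.4
position: [551.4, 135.2, 98.8]
eef_rot: [[-1.0, -0.0, -0.011], [-0.0, 1.0, -0.001], [0.011, -0.001, -1.0]]
contact_force: [-22.7, 8.3, 22.0]
grip_width: 23.7
grasp_force: 63.1
```

{"method": "send_rows", "body": {"targets": [[[4, 0, 0], 0], [[4, 0, 0], 0], [[0, 0, 0], 0]]}}

```text
clock: 43.65
position: [550.5, 135.4, 98.9]
eef_rot: [[-1.0, -0.002, 0.004], [-0.002, 1.0, 0.002], [-0.004, 0.002, -1.0]]
contact_force: [-0.5, 2.7, 8.0]
grip_width: 23.6
grasp_force: 60.8
```

{"method": "send_rows", "body": {"targets": [[[0, 0, 0], 0], [[0, 0, 0], 0], [[0, 0, 0], 0]], "grip": 115}}

```text
clock: 43.9
position: [549.4, 134.4, 96.1]
eef_rot: [[-1.0, -0.0, -0.001], [-0.0, 1.0, -0.0], [0.001, -0.0, -1.0]]
contact_force: [-0.1, -0.1, -0.1]
grip_width: 47.1
grasp_force: 0.0
```

{"method": "send_rows", "body": {"targets": [[[0, 0, -20], 0], [[0, 0, -34], 0], [[0, 0, -34], 0], [[0, 0, -34], 0], [[30, 0, 0], 0], [[30, 20, 0], 0], [[20, 20, 0], 0], [[0, 0, 0], 0]]}}

```text
clock: 44.57
position: [466.9, 175.9, 218.4]
eef_rot: [[-1.0, -0.003, -0.001], [-0.003, 1.0, 0.001], [0.001, 0.001, -1.0]]
contact_force: [-0.6, 0.4, -0.8]
grip_width: 46.5
grasp_force: 0.0
```

```bash
sed -i 's/(z>126)/(z>120)/' look.py; python3 - <<'E'
from look import *
c,P=look(); cv2.imwrite("pics/t2.png",cv2.resize(c["color"][100:300,180:480],None,fx=2.5,fy=2.5,interpolation=3))
x,y,z=P[...,0],P[...,1],P[...,2]
m=(abs(z-30)<5)&(x>280)&(x<540)&(y>-470)&(y<-190)&((c["color"][...,2].astype(int)-c["color"][...,0])>25)
n,l,st,ce=cv2.connectedComponentsWithStats(m.astype(np.uint8)); k=1+st[1:,4].argmax(); print(st[k]); print(cv2.minAreaRect(P[l==k][:,:2].astype(np.float32)))
E
```

```text
jar 41 [672.4 306.2] [661.  294.2  95.6] ext [51. 37.]
onseat 51 [549.2 135. ] [548.  134.8 135.5] ext [21. 23.]
onseat 231 [484.5  88.9] [486.4  88.7 130.9] ext [49. 47.]
onseat 210 [491.9 -79.1] [492.  -77.6 131. ] ext [44. 46.]
onseat 222 [450.4   6.6] [450.4   6.7 130.6] ext [47. 46.]
seat 162 [441.3  98.4] [436.2  94.3  45. ] ext [54. 75.]
seat 142 [431.7 -80.8] [422.9 -91.7  46.5] ext [ 82. 111.]
tcp [468.3 175.4 218.4] 44.6167
[397 248  70  47 202]
((335.8405456542969, -361.6929931640625), (114.73252868652344, 241.92193603515625), 29.400266647338867)
```

View pics/t2.png

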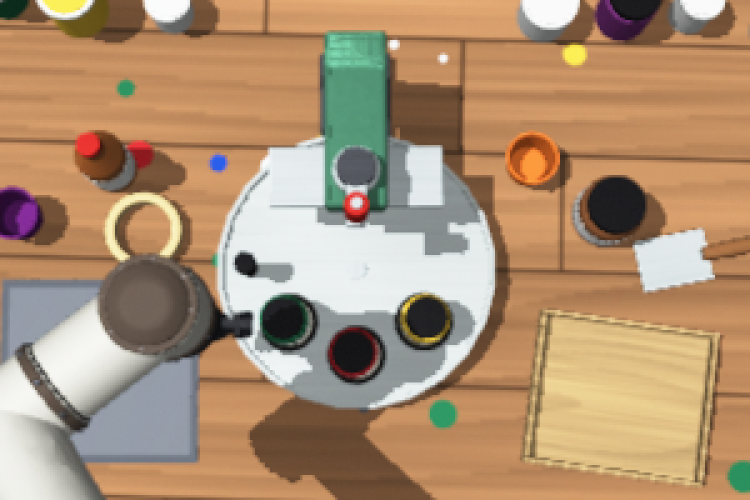

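The top view shows the knob at the loading stop (246,264) and the closed jars at green (288,320), red (355,353) and yellow (425,320). The tray corners are at (543,310), (720,333), (702,485) and (524,457). I go to the yellow jar while computing the tray frame.

```bash
python3 - <<'E'
from h import *
c=capture("top");T=np.array(c["T"])
px=np.array([(543,310),(720,333),(702,485),(524,457)])/2.5+[180,100]
W=[]
for u,v in px:
    d=T[:3,:3]@np.array([(u-c["cx"])/c["fx"],-(v-c["cy"])/c["fy"],-1]);t=(30-T[2,3])/d[2];W.append((T[:3,3]+t*d)[:2])
W=np.array(W);print(W.round(),W.mean(0).round(1));ex=(W[0]+W[1]-W[2]-W[3])/2;ey=(W[0]+W[3]-W[1]-W[2])/2
print(np.hypot(*ex),np.hypot(*ey));ex/=np.hypot(*ex);ey/=np.hypot(*ey);print(ex,ey)
for a,b in[(42,0),(-42,62),(-42,-62)]: print((W.mean(0)+a*ex+b*ey).round(1))
E
```

```text
[[ 510. -228.]
 [ 488. -446.]
 [ 302. -424.]
 [ 330. -207.]] [ 407.8 -326.2]
184.57350012423967 219.38365200554642
[ 0.99314362 -0.11690063] [0.11247466 0.99365459]
[ 449.5 -331.1]
[ 373.  -259.6]
[ 359.1 -382.8]
```

{"method": "send_rows", "body": {"targets": [[[-3, -31.8, 0], 0], [[-3, -31.8, 0], 0], [[-3, -31.8, 0], 0], [[-3, -31.8, 0], 0], [[-3, -31.8, 0], 0], [[-3, -31.8, 0], 0], [[-3, -31.8, 0], 0], [[-3, -31.5, 0], 0]], "grip": 45}}

```text
clock: 45.33
position: [494.2, -82.0, 217.9]
eef_rot: [[-1.0, 0.001, -0.001], [0.001, 1.0, -0.0], [0.001, -0.0, -1.0]]
contact_force: [0.4, 0.3, 0.3]
grip_width: 70.5
grasp_force: 0.0
```

{"method": "send_rows", "body": {"targets": [[[0, 0, 0], 0], [[0, 0, 33], 0], [[0, 0, 33], 0], [[0, 0, 10], 0], [[0, 0, 0], 0], [[0, 0, 0], 0]]}}

```text
clock: 45.83
position: [494.3, -80.0, 141.8]
eef_rot: [[-1.0, -0.0, -0.001], [-0.0, 1.0, -0.001], [0.001, -0.001, -1.0]]
contact_force: [0.6, 1.2, 0.3]
grip_width: 70.3
grasp_force: 0.0
```

```bash
python3 sc.py; python3 look.py|grep -v seat
```

```text
jar 55 [672.2 307.7] [656.2 297.5  95.9] ext [50. 43.]
tcp [495.2 -79.6 143.4] 45.9333
```

{"method": "send_rows", "body": {"targets": [[[2.5, 0.5, 20], 0], [[0, 0, 25], 0], [[0, 0, 18], 0], [[0, 0, 0], 0], [[0, 0, 0], 0]]}}

```text
clock: 46.35
position: [492.1, -78.9, 80.0]
eef_rot: [[-1.0, -0.001, 0.001], [-0.001, 1.0, -0.0], [-0.001, -0.0, -1.0]]
contact_force: [1.5, -0.0, 1.0]
grip_width: 70.6
grasp_force: 0.0
```

{"method": "send_rows", "body": {"targets": [[[0, 0, 0], 0], [[0, 0, 0], 0], [[0, 0, 0], 0], [[0, 0, 0], 0], [[0, 0, 0], 0]], "grip": 255}}

```text
clock: 46.77
position: [493.5, -78.7, 81.5]
eef_rot: [[-1.0, -0.002, 0.005], [-0.002, 1.0, 0.0], [-0.005, 0.0, -1.0]]
contact_force: [0.3, 1.1, 6.5]
grip_width: 56.6
grasp_force: 64.5
```

{"method": "send_rows", "body": {"targets": [[[0, 0, -30], 0], [[0, 0, -34], 0], [[0, 0, -34], 0], [[0, 0, -22], 0], [[5.5, -31, 0], 0], [[5.5, -31, 0], 0], [[5.5, -31, 0], 0], [[5.5, -31, 0], 0]]}}

```text
clock: 47.43
position: [468.4, -203.7, 199.3]
eef_rot: [[-1.0, -0.001, -0.0], [-0.001, 1.0, 0.001], [0.0, 0.001, -1.0]]
contact_force: [0.4, -0.4, -2.9]
grip_width: 56.4
grasp_force: 65.8
```

{"method": "send_rows", "body": {"targets": [[[5.5, -32, 0], 0], [[5.5, -32, 0], 0], [[5.5, -32, 0], 0], [[4.5, -31, 0], 0], [[0, 0, 0], 0], [[0, 0, 0], 0]]}}

```text
clock: 47.93
position: [447.4, -331.0, 198.5]
eef_rot: [[-1.0, 0.003, -0.002], [0.003, 1.0, 0.001], [0.002, 0.001, -1.0]]
contact_force: [0.7, 0.5, -3.2]
grip_width: 56.7
grasp_force: 65.9
```

{"method": "send_rows", "body": {"targets": [[[-2, 0, 34], 0], [[0, 0, 34], 0], [[0, 0, 34], 0], [[0, 0, 26], 0], [[0, 0, 15], 0], [[0, 0, 8], 0], [[0, 0, 5], 0], [[0, 0, 0], 0]]}}

```text
clock: 48.6
position: [451.0, -329.4, 43.7]
eef_rot: [[-1.0, -0.002, -0.0], [-0.002, 1.0, -0.0], [0.0, -0.0, -1.0]]
contact_force: [0.2, 0.2, -2.7]
grip_width: 56.6
grasp_force: 66.3
```

{"method": "send_rows", "body": {"targets": [[[0, 0, 0], 0], [[0, 0, 0], 0]]}}

```text
clock: 48.77
position: [451.7, -330.1, 44.5]
eef_rot: [[-1.0, -0.001, 0.003], [-0.001, 1.0, -0.001], [-0.003, -0.001, -1.0]]
contact_force: [-0.2, 0.1, -1.9]
grip_width: 56.5
grasp_force: 66.2
```

{"method": "send_rows", "body": {"targets": [[[0, 0, 0], 0], [[0, 0, 0], 0], [[0, 0, 0], 0]], "grip": 45}}

```text
clock: 49.02
position: [451.4, -330.4, 44.3]
eef_rot: [[-1.0, -0.001, 0.002], [-0.001, 1.0, -0.001], [-0.002, -0.001, -1.0]]
contact_force: [0.0, 0.6, 0.2]
grip_width: 70.2
grasp_force: 0.0
```

{"method": "send_rows", "body": {"targets": [[[0, 0, -30], 0], [[0, 0, -34], 0], [[0, 0, -34], 0], [[0, 0, -34], 0], [[0, 0, -28], 0], [[0, 34, 0], 0], [[0, 34, 0], 0], [[0, 34, 0], 0]]}}

```text
clock: 49.68
position: [450.6, -227.4, 204.4]
eef_rot: [[-1.0, 0.001, 0.003], [0.001, 1.0, -0.0], [-0.003, -0.0, -1.0]]
contact_force: [0.5, 1.1, 0.1]
grip_width: 70.5
grasp_force: 0.0
```

{"method": "send_rows", "body": {"targets": [[[0, 34, 0], 0], [[0, 34, 0], 0], [[0, 34, 0], 0], [[0, 34, 0], 0], [[0, 34, 0], 0], [[0, 0, 0], 0], [[0, 0, 0], 0]]}}

```text
clock: 50.27
position: [450.7, -56.6, 204.0]
eef_rot: [[-1.0, -0.004, 0.002], [-0.004, 1.0, 0.0], [-0.002, 0.0, -1.0]]
contact_force: [0.4, -0.2, -0.7]
grip_width: 70.4
grasp_force: 0.0
```

```bash
cat > tr.py <<'E'
from look import *
c,P=look();x,y,z=P[...,0],P[...,1],P[...,2]
for ce,A,q in locate(P,0)((z>84)&(z<100)&(x>300)&(x<520)&(y>-460)&(y<-190)&(c["color"].max(2)<80),30): print("tray",A,((q.min(0)+q.max(0))/2).round(1),np.median(q[:,2]))
E
python3 tr.py; python3 sc.py
```

```text
jar 46 [671.5 308.3] [656.1 297.2  95.7] ext [49. 44.]
onseat 52 [548.6 134.9] [548.  134.8 135.4] ext [22. 23.]
onseat 99 [498.1  88.9] [497.4  91.5 131.2] ext [27. 46.]
tcp [450.6 -57.5 203.8] 50.3167
tray 204 [ 449.9 -328.8   92.2] 92.13486197072655
```

{"method": "send_rows", "body": {"targets": [[[0, 32, 0], 0], [[0, 32, 0], 0], [[0, 0, 34], 0], [[0, 0, 34], 0], [[0, 0, 24], 0], [[0, 0, 20], 0], [[0, 0, 13], 0], [[0, 0, 0], 0]]}}

```text
clock: 51.03
position: [448.5, 4.0, 75.7]
eef_rot: [[-1.0, 0.002, -0.006], [0.002, 1.0, -0.002], [0.006, -0.002, -1.0]]
contact_force: [-0.2, 0.0, 0.4]
grip_width: 70.2
grasp_force: 0.0
```

{"method": "send_rows", "body": {"targets": [[[0, 0, 0], 0], [[0, 0, 0], 0], [[0, 0, 0], 0], [[0, 0, 0], 0], [[0, 0, 0], 0]], "grip": 255}}

```text
clock: 51.45
position: [450.5, 5.9, 78.8]
eef_rot: [[-1.0, -0.001, 0.001], [-0.001, 1.0, 0.0], [-0.001, 0.0, -1.0]]
contact_force: [0.1, -0.9, -3.0]
grip_width: 56.9
grasp_force: 64.3
```

{"method": "send_rows", "body": {"targets": [[[0, 0, -30], 0], [[0, 0, -34], 0], [[0, 0, -34], 0], [[0, 0, -22], 0], [[7, -33, 0], 0], [[7, -33, 0], 0], [[7, -33, 0], 0], [[7, -33, 0], 0]]}}

```text
clock: 52.12
position: [421.5, -126.9, 198.6]
eef_rot: [[-1.0, -0.002, 0.001], [-0.002, 1.0, 0.001], [-0.001, 0.001, -1.0]]
contact_force: [0.7, -0.1, -4.2]
grip_width: 56.7
grasp_force: 66.3
```

{"method": "send_rows", "body": {"targets": [[[7, -33, 0], 0], [[7, -33, 0], 0], [[7, -33, 0], 0], [[7, -33, 0], 0], [[0, 0, 0], 0], [[0, 0, 0], 0]]}}

```text
clock: 52.62
position: [393.6, -259.2, 197.9]
eef_rot: [[-1.0, 0.003, -0.001], [0.003, 1.0, 0.001], [0.001, 0.001, -1.0]]
contact_force: [-0.5, 0.9, -3.9]
grip_width: 56.5
grasp_force: 66.4
```

{"method": "send_rows", "body": {"targets": [[[10, 0, 20], 0], [[10.5, 0, 20], 0], [[0, 0, 34], 0], [[0, 0, 34], 0], [[0, 0, 25], 0], [[0, 0, 12], 0], [[0, 0, 9], 0], [[0, 0, 0], 0]]}}

```text
clock: 53.28
position: [373.5, -257.0, 43.0]
eef_rot: [[-1.0, -0.002, -0.003], [-0.002, 1.0, 0.001], [0.003, 0.001, -1.0]]
contact_force: [-0.8, 0.2, -4.6]
grip_width: 56.6
grasp_force: 66.5
```

{"method": "send_rows", "body": {"targets": [[[0, 0, 0], 0], [[0, 0, 0], 0]]}}

```text
clock: 53.45
position: [375.3, -258.1, 45.4]
eef_rot: [[-1.0, -0.002, 0.003], [-0.002, 1.0, -0.001], [-0.003, -0.001, -1.0]]
contact_force: [0.2, 0.2, -3.3]
grip_width: 56.8
grasp_force: 66.5
```

{"method": "send_rows", "body": {"targets": [[[0, 0, 0], 0], [[0, 0, 0], 0], [[0, 0, 0], 0]], "grip": 45}}

```text
clock: 53.7
position: [375.2, -258.4, 45.5]
eef_rot: [[-1.0, -0.001, 0.003], [-0.001, 1.0, -0.001], [-0.003, -0.001, -1.0]]
contact_force: [-0.5, 0.2, -0.3]
grip_width: 70.4
grasp_force: 0.0
```

{"method": "send_rows", "body": {"targets": [[[0, 0, -30], 0], [[0, 0, -34], 0], [[0, 0, -34], 0], [[0, 0, -34], 0], [[0, 0, -28], 0], [[-10, 32, 0], 0], [[-10, 32, 0], 0], [[-10, 32, 0], 0]]}}

```text
clock: 54.37
position: [404.4, -161.4, 205.8]
eef_rot: [[-1.0, 0.002, 0.004], [0.002, 1.0, -0.0], [-0.004, -0.0, -1.0]]
contact_force: [1.0, 0.4, -0.0]
grip_width: 70.0
grasp_force: 0.0
```

{"method": "send_rows", "body": {"targets": [[[-10, 32, 0], 0], [[-10, 32, 0], 0], [[-10, 32, 0], 0], [[-10, 32, 0], 0], [[-10, 32, 0], 0], [[0, 0, 0], 0], [[0, 0, 0], 0]]}}

```text
clock: 54.95
position: [454.4, -0.6, 204.9]
eef_rot: [[-1.0, -0.004, 0.001], [-0.004, 1.0, 0.0], [-0.001, 0.0, -1.0]]
contact_force: [0.4, -0.4, -0.5]
grip_width: 70.5
grasp_force: 0.0
```

```bash
python3 tr.py
```

```text
jar 42 [666.8 309.7] [656.3 296.2  94.3] ext [38. 46.]
onseat 52 [548.4 134.9] [548.1 134.8 134.1] ext [22. 22.]
onseat 51 [499.9  93.6] [502.7  95.2 131.9] ext [19. 37.]
seat 174 [494.4 -84.1] [496.4 -84.7  46.1] ext [52. 44.]
seat 60 [398.6  28. ] [398.5  26.4  46.3] ext [25. 39.]
tcp [453.9  -1.5 204.7] 55.0
tray 198 [ 450.1 -328.7   91.8] 91.82256306628517
tray 202 [ 372.9 -256.6   91.2] 92.19387194726676
```

{"method": "send_rows", "body": {"targets": [[[-10, 30, 0], 0], [[-10, 30, 0], 0], [[-10.5, 30, 0], 0], [[0, 0, 34], 0], [[0, 0, 34], 0], [[0, 0, 20], 0], [[0, 0, 0], 0], [[0, 0, 0], 0]]}}

```text
clock: 55.67
position: [484.1, 86.7, 116.2]
eef_rot: [[-1.0, 0.0, -0.001], [0.0, 1.0, -0.001], [0.001, -0.001, -1.0]]
contact_force: [-0.3, -0.3, 1.0]
grip_width: 70.4
grasp_force: 0.0
```

{"method": "send_rows", "body": {"targets": [[[0, 0, 20], 0], [[0, 0, 17], 0], [[0, 0, 0], 0], [[0, 0, 0], 0]]}}

```text
clock: 56.0
position: [485.3, 87.8, 80.7]
eef_rot: [[-1.0, -0.0, 0.002], [-0.0, 1.0, 0.0], [-0.002, 0.0, -1.0]]
contact_force: [0.4, 0.8, 0.5]
grip_width: 70.2
grasp_force: 0.0
```

{"method": "send_rows", "body": {"targets": [[[0, 0, 0], 0], [[0, 0, 0], 0], [[0, 0, 0], 0], [[0, 0, 0], 0], [[0, 0, 0], 0]], "grip": 255}}

```text
clock: 56.42
position: [486.1, 88.6, 81.8]
eef_rot: [[-1.0, -0.002, 0.005], [-0.002, 1.0, 0.001], [-0.005, 0.001, -1.0]]
contact_force: [-0.8, 0.2, 6.1]
grip_width: 56.8
grasp_force: 63.9
```

{"method": "send_rows", "body": {"targets": [[[0, 0, -30], 0], [[0, 0, -34], 0], [[0, 0, -34], 0], [[0, 0, -22], 0], [[6, -34, 0], 0], [[6, -34, 0], 0], [[6, -34, 0], 0], [[6, -34, 0], 0]]}}

```text
clock: 57.08
position: [459.2, -49.1, 199.6]
eef_rot: [[-1.0, -0.001, 0.0], [-0.001, 1.0, 0.001], [-0.0, 0.001, -1.0]]
contact_force: [1.4, 0.5, -3.5]
grip_width: 56.3
grasp_force: 66.2
```

{"method": "send_rows", "body": {"targets": [[[6, -34, 0], 0], [[6, -34, 0], 0], [[6, -34, 0], 0], [[6, -34, 0], 0], [[6, -34, 0], 0], [[6, -34, 0], 0], [[6, -34, 0], 0], [[6, -34, 0], 0]]}}

```text
clock: 57.75
position: [411.5, -321.3, 199.4]
eef_rot: [[-1.0, -0.0, -0.0], [-0.0, 1.0, 0.001], [0.0, 0.001, -1.0]]
contact_force: [0.7, 0.1, -3.5]
grip_width: 56.8
grasp_force: 66.2
```

{"method": "send_rows", "body": {"targets": [[[18, -22, 0], 0], [[18, -22, 0], 0], [[18, -20, 0], 0], [[0, 0, 0], 0], [[0, 0, 0], 0], [[0, 0, 0], 0]]}}

```text
clock: 58.25
position: [358.5, -383.8, 199.2]
eef_rot: [[-1.0, -0.0, 0.0], [-0.0, 1.0, 0.001], [-0.0, 0.001, -1.0]]
contact_force: [-0.1, -0.1, -4.0]
grip_width: 56.4
grasp_force: 66.2
```

{"method": "send_rows", "body": {"targets": [[[-1, 1, 34], 0], [[0, 0, 34], 0], [[0, 0, 34], 0], [[0, 0, 25], 0], [[0, 0, 15], 0], [[0, 0, 8], 0], [[0, 0, 5], 0], [[0, 0, 0], 0]]}}

```text
clock: 58.92
position: [360.3, -382.7, 44.1]
eef_rot: [[-1.0, -0.002, -0.0], [-0.002, 1.0, 0.0], [0.0, 0.0, -1.0]]
contact_force: [-0.7, -0.6, -3.3]
grip_width: 56.6
grasp_force: 66.3
```

{"method": "send_rows", "body": {"targets": [[[0, 0, 0], 0], [[0, 0, 0], 0]]}}

```text
clock: 59.08
position: [360.8, -383.5, 45.7]
eef_rot: [[-1.0, -0.001, 0.002], [-0.001, 1.0, -0.002], [-0.002, -0.002, -1.0]]
contact_force: [0.3, 0.7, -3.6]
grip_width: 56.7
grasp_force: 66.3
```

{"method": "send_rows", "body": {"targets": [[[0, 0, 0], 0], [[0, 0, 0], 0], [[0, 0, 0], 0]], "grip": 45}}

```text
clock: 59.33
position: [360.5, -383.7, 45.6]
eef_rot: [[-1.0, -0.001, 0.002], [-0.001, 1.0, -0.002], [-0.002, -0.002, -1.0]]
contact_force: [-0.6, -0.0, -0.7]
grip_width: 70.2
grasp_force: 0.0
```

{"method": "send_rows", "body": {"targets": [[[0, 0, -30], 0], [[0, 0, -34], 0], [[0, 0, -34], 0], [[0, 0, -34], 0], [[0, 0, -28], 0], [[0, -34, 0], 0], [[0, -34, 0], 0], [[0, -34, 0], 0]]}}

```text
clock: 60.0
position: [360.2, -486.3, 206.6]
eef_rot: [[-1.0, -0.002, 0.003], [-0.002, 1.0, -0.003], [-0.003, -0.003, -1.0]]
contact_force: [1.2, -0.7, -0.3]
grip_width: 70.3
grasp_force: 0.0
```

{"method": "send_rows", "body": {"targets": [[[0, -34, 0], 0], [[0, -34, 0], 0], [[0, -34, 0], 0], [[0, 0, 0], 0], [[0, 0, 0], 0]]}}

```text
clock: 60.42
position: [359.1, -588.4, 203.3]
eef_rot: [[-1.0, 0.002, -0.001], [0.002, 1.0, 0.001], [0.001, 0.001, -1.0]]
contact_force: [-0.1, 1.0, 0.2]
grip_width: 70.2
grasp_force: 0.0
```

```bash
python3 - <<'E'
exec(open('tr.py').read())
cv2.imwrite("pics/t3.png",cv2.resize(c["color"][100:320,180:500],None,fx=2.5,fy=2.5,interpolation=3))
E
```

```text
jar 41 [666.3 308.8] [654.7 298.9  96.9] ext [37. 43.]
onseat 53 [548.5 135. ] [547.9 134.9 135.7] ext [22. 23.]
seat 246 [492.8 -79.4] [492.3 -78.   46.3] ext [56. 52.]
seat 244 [486.4  85.9] [487.1  87.1  46.2] ext [53. 53.]
seat 250 [449.1   2.1] [450.2   3.1  46.3] ext [52. 52.]
tcp [ 359.4 -587.2  203.8] 60.4667
tray 201 [ 449.9 -329.1   92.3] 92.42129260235879
tray 211 [ 374.2 -256.4   92.4] 91.72438982370318
tray 227 [ 362.  -382.4   91.9] 91.84300984278525
```

View pics/t3.png

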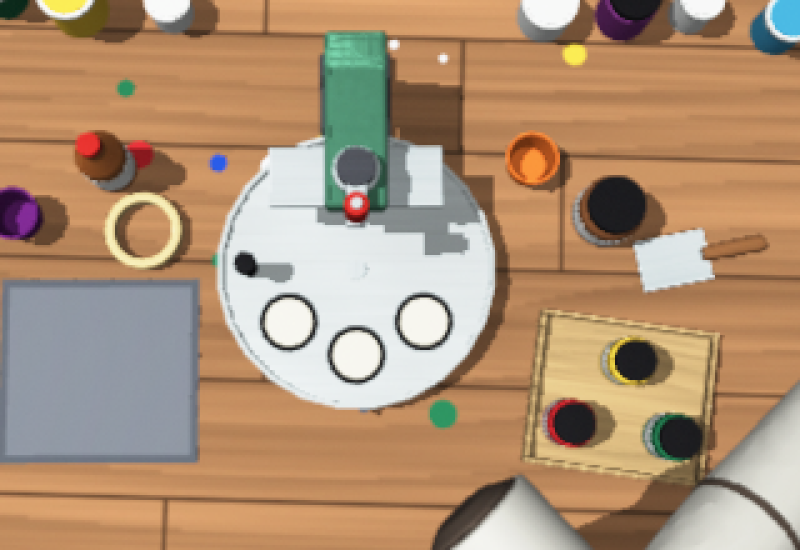

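All three closed jars stand in the tray: yellow (633,360), red (572,422) and green (675,437). The seats line up with the press, so the table is at its loading stop. I hand it in.

```bash
python3 -c "
from station import *
print(finish_job())"
```

```text
the job is handed in; nothing more can be done
None
```

I handed the job in after about 60 s of the 210 s: the red, yellow and green jars are closed and upright in the tray, the press is wound up and the table is at its loading stop (confirmed in the last camera check; no verdict came back).

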